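# Hang the puck lamps on the shelf's light rail and set up the controller

## Task

Fit out the light rail on the media shelf: lift every puck lamp out of the tall caddy and hang it on the horizontal rod by its open C-hook, sliding the rod in through the gap in the hook's side, so that all lamps hang freely and upright with no two touching each other. When they all hang there, press the controller's keys all the way down one at a time and let each come back up: green (power), then blue (pair), then yellow (store). Leave the headset stand, the coaster and the two game cases where they are, and keep the caddy standing.

Things in the scene. Friction and masses are not known exactly. Their poses are not given: they have to be found in the camera images.
- rail: fixed light rail: a straight level steel rod, 12 mm in diameter, on two posts. Origin on the shelf under the rod's middle; z up, y along the rod, whose axis is at z = 150 mm. Posts 12 mm thick with round feet 64 mm wide (up to 30 mm high) and collars 20 mm across at y = -160 and +160 mm; lamps go between y = -140 and +140 mm. A hung lamp's hook centre is 7 mm below the rod's axis.
- rail_rod (a point): the middle of the rod, on its axis; axes as rail
- caddy: loose wooden caddy, 1.2 kg, 88 mm (x) by 256 mm (y), 120 mm high, walls and floor 4 mm. Three open-topped compartments along y, centred at y = +84, 0, -84 mm, each 80 x 80 mm inside, 116 mm deep, holding one lamp or none; a lamp's tab ends about 18 mm below the rim. Origin at the centre of its underside, z up.
- keypad: loose white controller, 0.6 kg, 72 mm (x) by 164 mm (y), 22 mm high, with three round spring keys in a row along y. Origin at the centre of its underside, z up.
- lampA: lamp, up to three alike (absent: None), 99 mm tall, 150 g; starts upright in the caddy, turned up to 0.4 rad from the caddy's x. Origin: centre of its flat underside, z up. Aluminium puck 70 mm across, 20 high; above it an orange C-hook 12 mm wide along y; on top a black square grip tab 14 x 14 mm (sides along x, y) from 64 to 98 mm up.
- lampA_eye (a point): centre of the C-hook of lampA, 48 mm above its underside; x points out through the gap, y is the hook's axis. The C lies in the x-z plane: inner diameter 26 mm, 4 mm thick, its gap 18 mm high, facing +x
- lampB: a lamp like lampA (None if absent)
- lampB_eye (a point): centre of the C-hook of lampB, 48 mm above its underside; x points out through the gap, y is the hook's axis
- lampC: a lamp like lampA (None if absent)
- lampC_eye (a point): centre of the C-hook of lampC, 48 mm above its underside; x points out through the gap, y is the hook's axis
- key_green (a joint): travel of the green key, m: 0 up, 0.006 fully down; springs back up when let go; about 4 N presses it home
- key_green_top (a point): middle of the green key's top face (key 28 mm across), at keypad y = +52 mm; pressed straight down
- key_blue (a joint): travel of the blue key, m: 0 up, 0.006 fully down; springs back up when let go; about 4 N presses it home
- key_blue_top (a point): middle of the blue key's top face (key 28 mm across), at keypad y = 0; pressed straight down
- key_yellow (a joint): travel of the yellow key, m: 0 up, 0.006 fully down; springs back up when let go; about 4 N presses it home
- key_yellow_top (a point): middle of the yellow key's top face (key 28 mm across), at keypad y = -52 mm; pressed straight down
- headset_stand: bystander: grey aluminium headset stand, 237 mm tall, round foot 110 mm across, loose; leave alone. Origin at the centre of its underside.
- coaster: bystander: white ceramic coaster, 100 mm across, 8 mm high; leave alone. Origin at the centre of its underside.
- case_lower: bystander: clear plastic game case lying flat, 135 x 190 x 14 mm; leave alone. Origin at the centre of its underside.
- case_upper: bystander: second such case lying on the first; leave alone. Origin at the centre of its underside.
There are look-alikes about, which are no part of the job. Leave any red or turquoise look-alike of the lampA alone.

How it is judged:
By the outcome, as a careful person would: the job done as asked, in the order asked, and still so for the second after the job is handed in, with the robot touching nothing.
Of lampA, lampB, lampC only 2 to 3 are there at a start; the rules pass over those that are not, and their reading is None.
At some moment in a run one of keypad, caddy may be knocked a few centimetres aside while the robot is not near it.
It also fails if it takes over 210 s, if anything falls off the work surface, if the arm or the gripper's body presses on something with over 40 N, if the wrist force passes 120 N, or if a joint passes its speed limit or range.

## Robot

A 6-joint arm with a two-finger parallel gripper is mounted at the origin on the work surface. World frame = base frame: x ahead of the robot, y to its left, z up, the work surface at z = 0. Lengths are in mm, angles in rad, forces in N, time in s.
With the tool pointing down it reaches from about 275 to 1000 mm from the base axis. Payload 8.4 kg.
Tool frame: the origin (TCP) lies on the centre line of the jaws, within the pads' length; the fingertips stand r.tip_reach ahead of it and the grasp point (between the pads) lies 3 mm ahead of it (r.tip_reach is the distance from the TCP to the fingertips, in mm); z points along the fingers, y is the direction in which the jaws open and shut (so a half turn about z gives the same grasp; the last joint's range is limited). The gripper opens to 85 mm and grips with 20 to 120 N. Pads are 22 mm wide; open, the fingers measure 114 mm over their backs; the gripper's body (76 mm by 85 mm) begins 54 mm behind the grasp point. The pads swing forward as they close: fully open they stand 13 mm farther back than shut.
Start: joints at [-1.315, 0.353, 1.633, -0, 1.155, -0.002], TCP at [159.345, -604.349, 253.281] pointing down, gripper open.
Joint ranges: [-2.63, 2.63], [-0.92, 2.1], [0.06, 2.66], [-1.3, 4.44], [0, 2.69], [-3.02, 3.02]. Speed limits (rad/s): [2.22, 2.22, 2.79, 3.14, 3.14, 3.14].

## Interface

Orientations are given as [roll, pitch, yaw] about the fixed x, y, z axes, in that order (R = Rz(yaw) Ry(pitch) Rx(roll)).
In Python, from rig import sense, optics, r, nets gives the robot as it stands. The module is installed in compiled form; this text tells all that it offers.
- The arm moves only by the tool carry_out, never from a script. Its argument "increments" is a list that holds one entry, the list of rows, each a list of 6 numbers: the shift along the tool's x, y, z normalised to -1 to 1, where 1 is 40 cm, then the turn, a rotation vector about the tool's x, y, z normalised to -1 to 1, where 1 is 60 degrees. A call has 1 to 5 rows; each row is the pose to reach, as a shift and turn from the pose commanded when the call began, along the tool's axes at that moment; what a row does not reach only later rows make up. A row lasts 1/12 s, in which the tool goes at most 41.7 mm and 7.16 degrees, less where a joint would pass 70% of its speed; a pose out of reach is approached as far as the arm can. A call with a number of a shift or a turn outside -1 to 1 is refused whole. A call with a gripper value outside its range is refused whole. "hand" is the closure, from 0 (fully open) to 1 (shut), set as the call begins (left out, the last holds). The fingers move at their own pace and stop on an object; "squeeze" is the grip in N (left out, the last holds). Time passes only in rows, so rows that repeat a pose let the fingers close. It gives the time, the measured TCP pose, the force and the opening at its end, in the units of the state.
- sense(): the state, without advancing time (a new reading comes with each control period).
- optics.grab_frame(name): name is "scene" or "top" or "wrist"; returns a dict with "img" (400x640x3 uint8, red, green, blue), "range_z" (400x640 float32, mm along the optical axis (not along the pixel's ray), 0 where there is no reading), "fov_y" (degrees; the focal length in pixels is half the picture's height over the tangent of half this angle, whatever the lens; pixels are square), "cx", "cy" (the principal point, pixels), "R" (3x3) and "t" (3): a world point X has camera coordinates R X + t. Camera axes: x right, y down, z forward; pixel columns grow to the right and rows downward; lengths in mm; the calibration is good to about 2 mm. A picture is of the moment at which its call begins.
- r.sign_off(): hands the job in, once; it reports no verdict.
Trained networks look in the newest picture that a camera, given by its name, has taken for a name from the list of things; names that differ only in an ending like _2 or _b are one class to them, and where a whole thing is asked for, a point or a joint stands for the part that bears it (a point fixed in the world has none). Each returns a list of dicts, best first, with "confidence" (0 to 1); they miss things now and then, are a little off and sometimes report something else, mostly with a low value. They report only what shows in the picture. A call takes as long as a camera call. They do not tell look-alikes from the thing itself.
- nets.trace(target, camera): "mask" (400x640 bool, what is visible of it).
- nets.tip_of(target, camera): "point" ([x, y, z] in mm, in world coordinates, good to about 4 mm: a listed point, or the origin of a listed thing).
The state is a dict: "clock": time; "qpos": joint angles; "qvel": joint speeds; "joint_efforts": joint torques, N m; "eef_pos": TCP position; "tcp_rot": TCP orientation; "contact_force": force on the tool from outside, world axes, zero at the start; "wrist_torque": the same for the moment, N m; "opening": opening from 0.0 (shut) to 1.0 (fully open).
Only numpy, scipy, OpenCV 4.12 (cv2) and the standard library are available. Lean on these libraries where they do the work, as an engineer would, in place of code of your own. Each camera call takes 0.05 s, during which the arm holds its last target.

## Working session

There is one attempt and no reset: what is moved stays moved. The work goes in short steps, Python scripts to look and compute and a tool call to move; the robot and the scene stay as the last step left them, time stands still between calls to the robot, and variables do not carry over. Pictures are saved under pics/ and viewed, and the job is handed in when it is done.

Besides the shell and the picture viewer there is one more tool, called after "Call:" in YAML: its name, and indented under it one key for each argument. carry_out: Moves the arm, as the interface text tells. Its arguments: {"type":"object","properties":{"increments":{"type":"array","items":{"type":"array","items":{"type":"array","items":{"type":"number","minimum":-1,"maximum":1}}}},"hand":{"type":"number"},"squeeze":{"type":"number"}},"required":["increments"]}

```bash
ls; mkdir -p pics; python3 - <<'E'
from rig import sense, optics, r, nets
import cv2
print(sense()); print(r.tip_reach)
for n in ["scene","top","wrist"]:
    f=optics.grab_frame(n); cv2.imwrite(f"pics/a_{n}.png",f["img"][:,:,::-1]); print(n,f["fov_y"],f["cx"],f["cy"],f["R"],f["t"])
E
```

```text
pics
{'clock': 0.0, 'qpos': array([-1.31541615e+00,  3.53662239e-01,  1.63411440e+00, -2.49099131e-05,
        1.15522381e+00, -2.39098403e-03]), 'qvel': array([ 5.47742112e-05,  4.25561490e-04, -2.48131155e-04,  5.61726751e-04,
       -1.09346787e-03,  1.50288491e-03]), 'joint_efforts': array([ 1.20103363e-03, -6.05252123e+01, -3.42066765e+01,  7.03709202e-05,
        9.48343717e-03,  5.13892417e-05]), 'eef_pos': array([ 159.21534009, -603.92261202,  252.56131301]), 'tcp_rot': array([-3.14018480e+00,  1.94094492e-05,  2.57781250e-01]), 'contact_force': array([ 0.23929161, -0.50201695,  0.05035035]), 'wrist_torque': array([ 0.00992238,  0.00659145, -0.00673047]), 'opening': 1.0014156557240137}
22.0
scene 44.182101621480726 322.23731015289263 200.82032449542407 [[-0.81320403  0.58176172  0.01589026]
 [ 0.39517195  0.57201587 -0.71877463]
 [-0.42724505 -0.57823104 -0.69506153]] [ 448.69123792 -150.50342172 1574.55952339]
top 49.533052151553356 324.0008064662754 202.4821425835877 [[-0.02008566 -0.99966459 -0.01634845]
 [-0.98870767  0.022289   -0.14819026]
 [ 0.14850495  0.01318734 -0.98882373]] [  18.64783489  573.00159044 1387.89500571]
wrist 62.54709790506809 319.05375146319284 197.24019401359536 [[ 2.56226788e-01 -9.66616669e-01 -2.20281191e-04]
 [-9.15941813e-01 -2.42866910e-01  3.19478106e-01]
 [-3.08866362e-01 -8.16570841e-02 -9.47593632e-01]] [-624.54538181  -42.76419283  379.83737928]
```

View pics/a_scene.png

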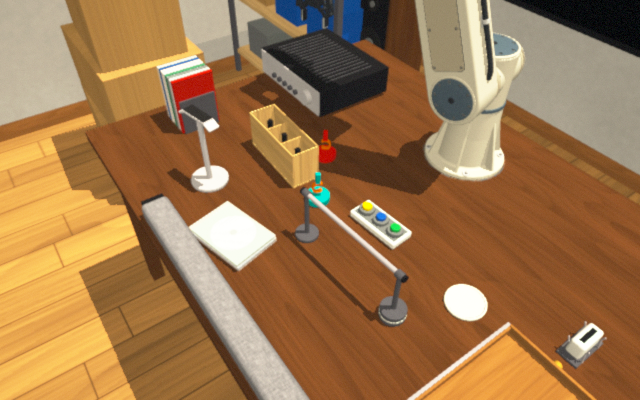

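View pics/a_top.png

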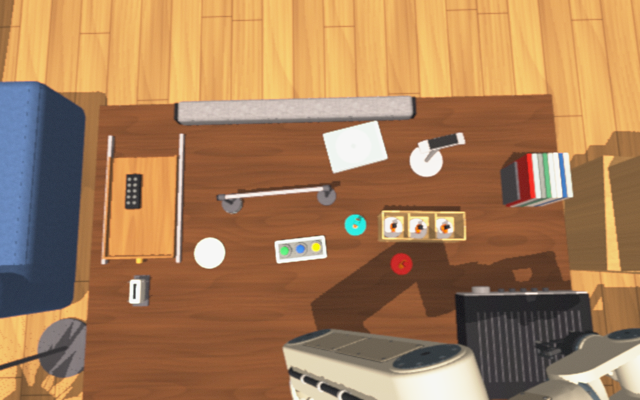

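```bash
python3 - <<'E'
from rig import sense, optics, r, nets
for n in ["rail","rail_rod","caddy","keypad","lampA","lampA_eye","key_green_top","key_blue_top","key_yellow_top","headset_stand","coaster","case_lower"]:
    for c in ["scene","top"]:
        print(n,c,[(d["point"].round(1) if hasattr(d["point"],'round') else d["point"],round(d["confidence"],2)) for d in nets.tip_of(n,c)])
E
```

```text
rail scene [([425.7, 37.8, 42.0], 0.64)]
rail top [([589.0, 160.0, 0.0], 0.66), ([592.8, 159.4, 152.4], 0.62)]
rail_rod scene [([593.0, 157.8, 150.5], 0.61), ([488.6, -213.5, 50.9], 0.23)]
rail_rod top [([595.4, 156.5, 149.7], 0.9)]
caddy scene [([485.4, -301.8, 2.2], 0.9)]
caddy top [([484.9, -300.0, 2.5], 0.6)]
keypad scene [([427.9, 87.3, 3.3], 0.63)]
keypad top [([422.7, 88.6, -3.4], 0.82), ([714.6, -341.7, -0.3], 0.29)]
lampA scene [([373.4, -241.5, 2.3], 0.77), ([503.2, -96.1, 0.4], 0.69)]
lampA top [([504.2, -92.6, 0.5], 0.87), ([370.5, -245.1, -4.2], 0.68), ([492.9, -215.8, 6.4], 0.53), ([591.4, 157.9, -1.6], 0.36)]
lampA_eye scene [([497.9, -94.1, 44.1], 0.83), ([489.8, -215.3, 49.9], 0.49), ([485.7, -300.0, -0.5], 0.4)]
lampA_eye top [([367.4, -242.9, 46.7], 0.68), ([490.6, -216.9, 54.5], 0.67), ([504.5, -97.2, 45.5], 0.58)]
key_green_top scene [([420.7, 142.8, 46.0], 0.67)]
key_green_top top [([489.9, -214.9, 2.9], 0.47), ([421.6, 138.6, 43.5], 0.41), ([714.5, -341.4, -3.7], 0.25)]
key_blue_top scene [([424.8, 81.7, 40.5], 0.64)]
key_blue_top top [([423.8, 93.3, 43.8], 0.47)]
key_yellow_top scene [([428.6, 37.7, 41.8], 0.59), ([492.1, -213.6, 51.9], 0.25)]
key_yellow_top top [([430.6, 39.3, 40.4], 0.53)]
headset_stand scene [([716.4, -344.5, 1.2], 0.7)]
headset_stand top [([716.0, -344.5, -0.9], 0.97)]
coaster scene [([419.9, 391.3, -0.8], 0.85), ([420.1, 141.8, 43.9], 0.3)]
coaster top [([421.7, 390.3, 1.5], 0.93), ([478.7, -295.5, 54.5], 0.63), ([478.1, -296.6, 2.7], 0.54)]
case_lower scene [([420.1, 394.5, -0.9], 0.65)]
case_lower top []
```

```bash
cat > h.py <<'E'
from rig import sense, optics, r, nets
import numpy as np, cv2
from scipy.spatial.transform import Rotation as Rt
def grab(n):
    f=optics.grab_frame(n); f["f"]=200/np.tan(np.radians(f["fov_y"])/2)
    z=f["range_z"]; v,u=np.mgrid[0:400,0:640]
    C=np.stack([(u-f["cx"])/f["f"]*z,(v-f["cy"])/f["f"]*z,z],-1)
    f["P"]=(C-f["t"])@f["R"]; f["ok"]=z>0   # world = R^T (c-t)
    return f
def proj(f,X):
    c=f["R"]@np.asarray(X,float)+f["t"]; return np.array([f["cx"]+f["f"]*c[0]/c[2],f["cy"]+f["f"]*c[1]/c[2]])
def crop(f,name,u0,u1,v0,v1,s):
    im=f["img"][v0:v1,u0:u1,::-1]; cv2.imwrite("pics/"+name,cv2.resize(im,None,fx=s,fy=s,interpolation=cv2.INTER_CUBIC))
def go(pos,yaw,tilt=None):
    """increment row from current measured/commanded pose to tool-down pose; prints row"""
    s=sense(); R0=Rt.from_euler('xyz',s["tcp_rot"]); R1=Rt.from_euler('xyz',[np.pi,0,yaw])
    d=R0.inv().apply(np.array(pos)-s["eef_pos"])/400; w=(R0.inv()*R1).as_rotvec()/np.radians(60)
    print("row",d.round(4),w.round(4)); return d,w
E
python3 - <<'E'
from h import *
f=grab("top"); np.savez("top0.npz",**{k:f[k] for k in ["img","P","range_z"]})
crop(f,"b1.png",330,490,195,285,5)
g=grab("scene"); crop(g,"b2.png",230,350,95,215,5)
crop(f,"b3.png",210,350,170,270,5)
P=f["P"];
hsv=cv2.cvtColor(f["img"],cv2.COLOR_RGB2HSV)
# caddy rim
m=(abs(P[...,2]-120)<6)&(P[...,0]>400)&(P[...,0]<570)&(P[...,1]<-150)&(P[...,1]>-450)
q=P[m][:,:2].astype(np.float32); print("rim",len(q),cv2.minAreaRect(q))
# rod
m=(P[...,2]>140)&(P[...,2]<170)&(P[...,0]>540)&(P[...,0]<650)&(P[...,1]>-20)&(P[...,1]<340)
q=P[m]; print("rod",len(q),q.min(0),q.max(0),np.median(q,0)); a=np.polyfit(q[:,1],q[:,0],1); print(a,np.polyval(a,158))
# keypad
m=(P[...,2]>14)&(P[...,2]<60)&(P[...,0]>350)&(P[...,0]<500)&(P[...,1]>-30)&(P[...,1]<220)
q=P[m]; print("kp",len(q),cv2.minAreaRect(q[:,:2].astype(np.float32)),np.percentile(q[:,2],[5,50,95,99]))
# feet
for y in (0,318):
  m=(P[...,2]>10)&(P[...,2]<40)&(abs(P[...,0]-595)<60)&(abs(P[...,1]-y)<50); q=P[m]; print("foot",len(q),q.mean(0) if len(q) else 0)
# tabs
for y in (-216,-300,-384):
  m=(P[...,2]>80)&(P[...,2]<118)&(abs(P[...,0]-485)<36)&(abs(P[...,1]-y)<36)&(hsv[...,2]<90)
  q=P[m]; print("tab",len(q), q.mean(0) if len(q) else 0)
E
```

```text
rim 288 ((484.92205810546875, -301.4884033203125), (257.23492431640625, 87.69429016113281), 88.68319702148438)
rod 495 [571.8916109  -17.52783514 145.3094434 ] [611.18485666 332.73830314 164.88454893] [591.3350933  154.2894032  154.27339143]
[-6.55077188e-02  6.01501283e+02] 591.1510635390744
kp 1067 ((423.5550842285156, 86.9937973022461), (71.96240997314453, 164.0862274169922), 5.271564483642578) [16.83096147 23.95874893 43.79612354 46.98020824]
foot 75 [5.95528525e+02 4.49536328e-01 1.29504979e+01]
foot 225 [574.01558973 312.54205033  28.60905659]
tab 9 [ 488.32571043 -212.17026367  100.65619499]
tab 11 [ 481.35665554 -292.90296776   98.50503227]
tab 10 [ 479.71298123 -376.6147528    94.17267604]
```

```bash
sleep 0; ls pics
```

```text
a_scene.png
a_top.png
a_wrist.png
b1.png
b2.png
b3.png
```

View pics/b1.png

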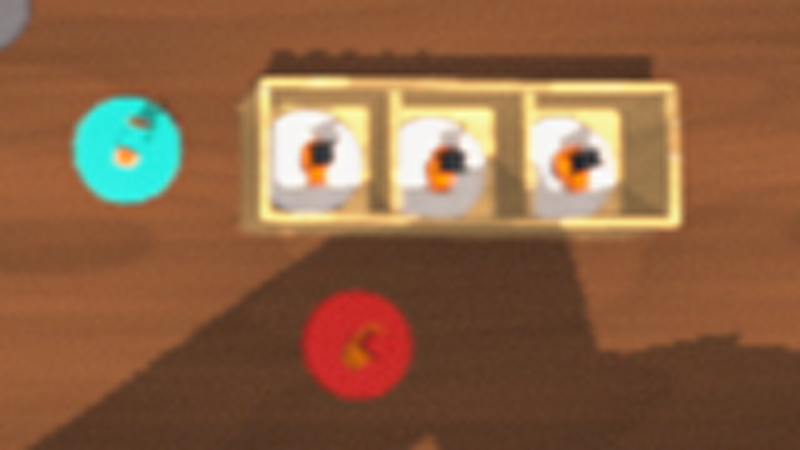

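View pics/b2.png

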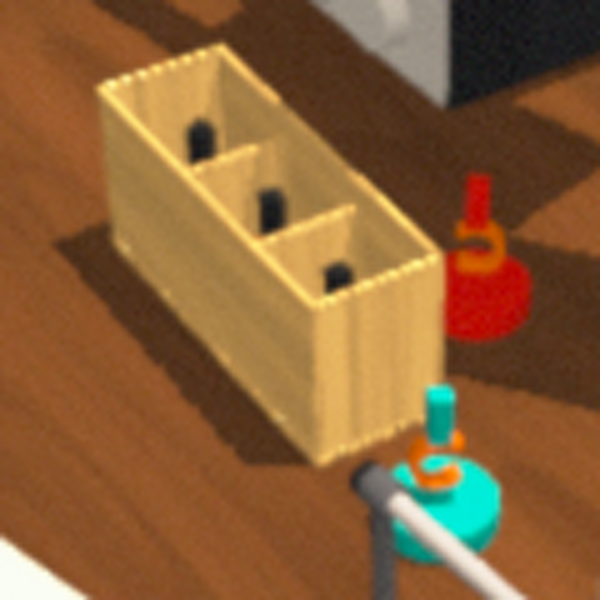

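View pics/b3.png

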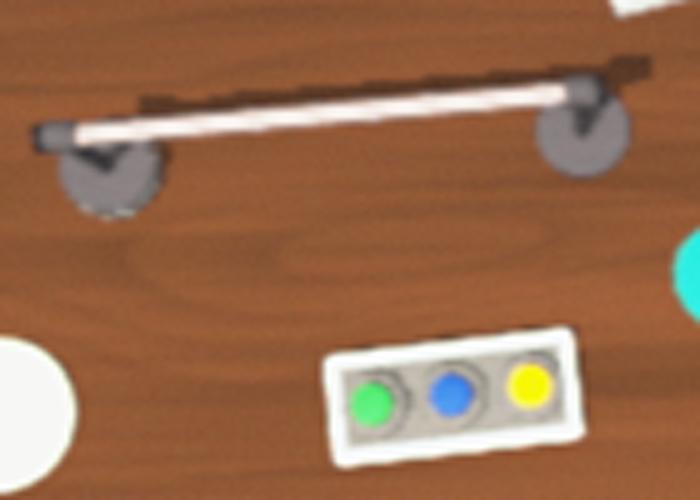

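```bash
python3 - <<'E'
from h import *
f=grab("wrist"); s=sense()
C=-f["R"].T@f["t"]; R0=Rt.from_euler('xyz',s["tcp_rot"])
print("cam in tool",R0.inv().apply(C-s["eef_pos"]), "axes in tool",(R0.inv().as_matrix()@f["R"].T).round(3))
go([420,-300,330],1.57)
E
```

```text
cam in tool [  81.65983941   -0.24025152 -120.81079909] axes in tool [[ 0.001 -0.948 -0.319]
 [ 1.     0.001  0.001]
 [-0.001 -0.319  0.948]]
row [ 0.8241 -0.5696 -0.1918] [ 0.      0.     -1.2531]
```

Call:
carry_out:
  increments:
    - [[0.3, -0.2, -0.15, 0, 0, -0.5], [0.5, -0.4, -0.15, 0, 0, -0.6], [0.824, -0.57, -0.15, 0, 0, -0.8], [0.824, -0.57, -0.15, 0, 0, -0.9], [0.824, -0.57, -0.15, 0, 0, -0.9]]

```text
clock: 1.92
eef_pos: [291.1, -447.2, 291.8]
tcp_rot: [3.141, 0.0, 0.888]
contact_force: [1.5, -0.3, 0.0]
opening: 1.0
```

```bash
python3 - <<'E'
from h import *
print(sense()["eef_pos"],sense()["tcp_rot"],sense()["qpos"])
go([485,-340,300],1.57)
E
```

```text
[ 291.06053987 -447.22521475  291.78225382] [3.14103195e+00 9.99880741e-05 8.88295719e-01] [-9.96707025e-01  1.73299175e-01  1.78536951e+00  8.44937660e-05
  1.18235982e+00 -3.14238424e-01]
row [ 0.5138  0.2072 -0.0205] [ 5.00e-04  3.00e-04 -6.51e-01]
```

Call:
carry_out:
  increments:
    - [[0.51, 0.207, -0.02, 0, 0, -0.65], [0.51, 0.207, -0.02, 0, 0, -0.65], [0.51, 0.207, -0.02, 0, 0, -0.65], [0.51, 0.207, -0.02, 0, 0, -0.65], [0.51, 0.207, -0.02, 0, 0, -0.65]]

```text
clock: 2.33
eef_pos: [474.9, -348.0, 299.3]
tcp_rot: [3.141, 0.0, 1.514]
contact_force: [0.4, -1.4, -0.3]
opening: 0.998
```

Call:
carry_out:
  increments:
    - [[0, 0, 0, 0, 0, 0], [0, 0, 0, 0, 0, 0]]

```text
clock: 2.5
eef_pos: [475.0, -348.0, 298.8]
tcp_rot: [3.142, -0.0, 1.511]
contact_force: [0.4, -0.1, -0.1]
opening: 1.001
```

```bash
python3 - <<'E'
from h import *
print(sense()["eef_pos"],sense()["tcp_rot"],sense()["qpos"])
f=grab("wrist"); cv2.imwrite("pics/c1.png",f["img"][:,:,::-1])
E
```

```text
[ 475.01876437 -348.0254263   298.76566489] [ 3.14153402e+00 -1.37419161e-05  1.51135070e+00] [-6.34879261e-01  2.56906337e-01  1.66285933e+00  4.62240145e-05
  1.22178528e+00 -5.75449437e-01]
```

View pics/c1.png

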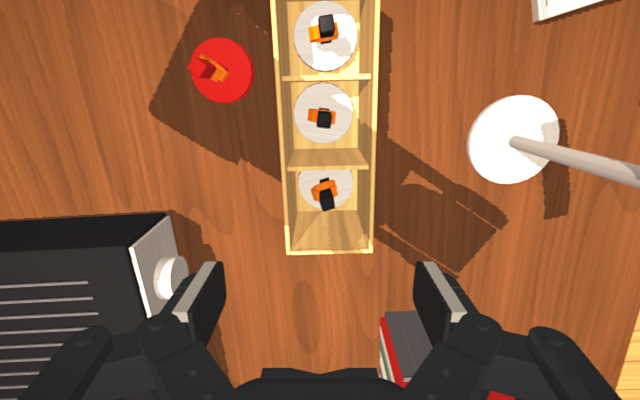

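```bash
python3 - <<'E'
from h import *
f=grab("wrist"); crop(f,"c2.png",275,380,0,75,7);crop(f,"c3.png",275,380,75,150,7);crop(f,"c4.png",275,380,150,225,7)
E
python3 -c "
import cv2,numpy as np
a=[cv2.imread(f'pics/c{i}.png') for i in (2,3,4)]
cv2.imwrite('pics/c5.png',cv2.resize(np.vstack(a),None,fx=.38,fy=.38) if 0 else np.hstack([cv2.resize(x,(266,190)) for x in a]))
"
```

```text
(no output)
```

View pics/c2.png

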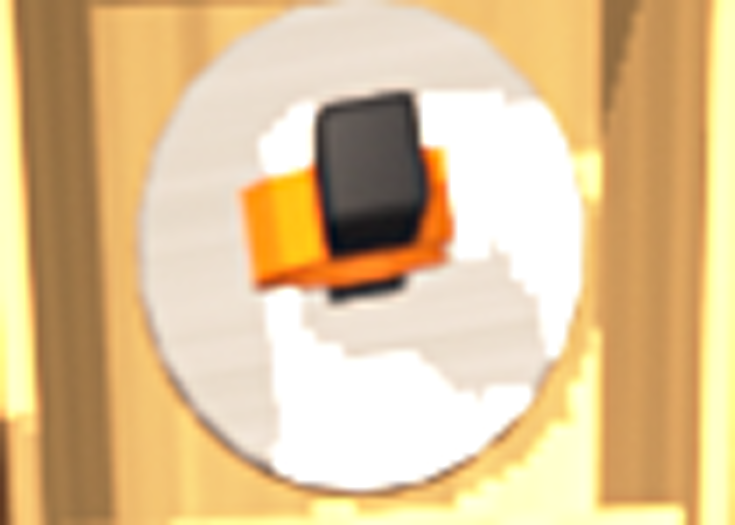

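View pics/c3.png

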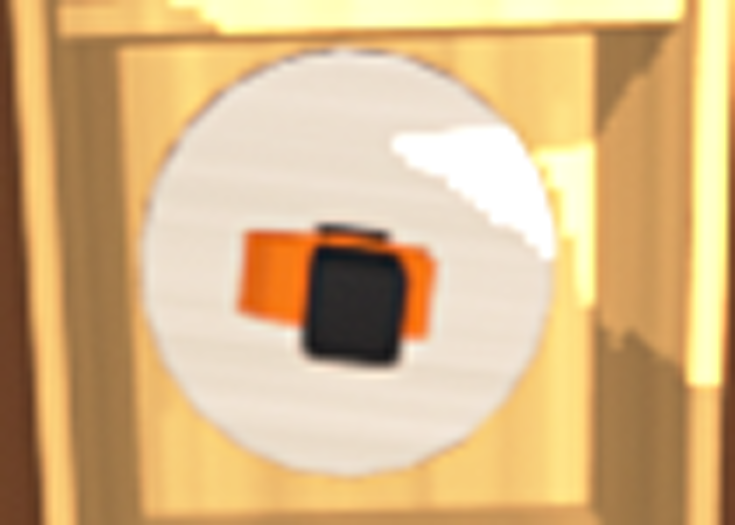

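View pics/c4.png

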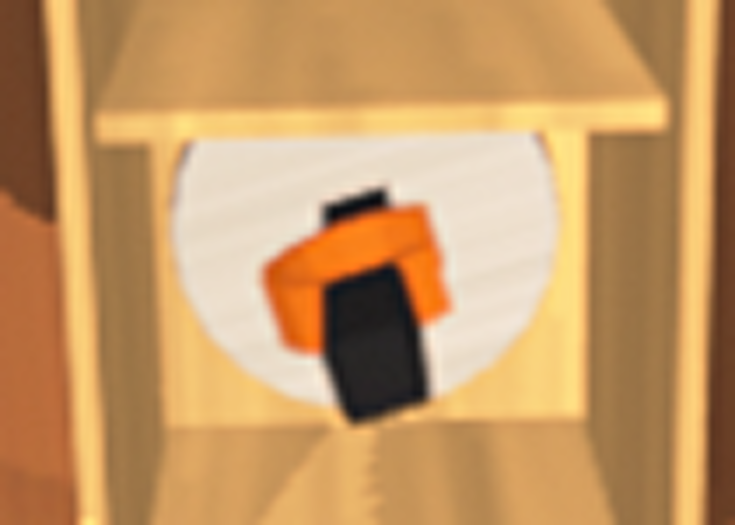

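```bash
cat >> h.py <<'E'
def tabs(f,centers,zlo=94,zhi=110):
    P=f["P"]; out=[]
    for c in centers:
        m=(P[...,2]>zlo)&(P[...,2]<zhi)&(np.hypot(P[...,0]-c[0],P[...,1]-c[1])<26)&f["ok"]
        m&=f["img"].max(-1)<110
        q=P[m]
        if len(q)<20: out.append(None); continue
        rc=cv2.minAreaRect(q[:,:2].astype(np.float32)); a=np.radians(rc[2]); a=(a+np.pi/4)%(np.pi/2)-np.pi/4
        print("tab n",len(q),"mean",q.mean(0).round(1),"rect",np.round(rc[0],1),np.round(rc[1],1),"yaw",round(a,3),"z",np.percentile(q[:,2],[10,50,90]).round(1)); out.append((rc[0],a))
    return out
def caddy(f):
    P=f["P"]; m=(abs(P[...,2]-120)<5)&(P[...,0]>380)&(P[...,0]<590)&(P[...,1]<-120)&(P[...,1]>-480)&f["ok"]
    q=P[m]; print("rim",len(q),cv2.minAreaRect(q[:,:2].astype(np.float32)),q[:,2].mean())
E
python3 - <<'E'
from h import *
f=grab("wrist"); caddy(f)
tabs(f,[(487,-216),(485,-300),(485,-384)])
for y in (-216,-300,-384):
    P=f["P"]; h=cv2.cvtColor(f["img"],cv2.COLOR_RGB2HSV)
    m=(P[...,2]>26)&(P[...,2]<75)&(abs(P[...,0]-485)<30)&(abs(P[...,1]-y)<30)&(h[...,1]>200)&(h[...,0]<16)
    q=P[m]; print("hook",len(q),q.mean(0).round(1))
    if len(q): rc=cv2.minAreaRect(q[:,:2].astype(np.float32)); print(rc)
print([ (d["point"],d["confidence"]) for d in nets.tip_of("lampA_eye","wrist")])
E
```

```text
rim 2965 ((484.7338562011719, -314.8699035644531), (227.94334411621094, 88.26725769042969), 88.0759506225586) 119.65907291169758
tab n 269 mean [ 488.6 -215.8  101.8] rect [ 488.6 -215.3] [12.7 14. ] yaw 0.107 z [100.5 102.  103. ]
tab n 199 mean [ 482.3 -296.2  102.1] rect [ 482.2 -296.4] [13.  13.1] yaw -0.085 z [100.9 102.3 103.2]
tab n 182 mean [ 480.9 -379.4  101.4] rect [ 481.3 -380.6] [13.8 13. ] yaw 0.24 z [ 98.4 102.1 103.1]
hook 110 [ 488.8 -219.5   52.5]
((486.5723876953125, -216.71249389648438), (26.95644187927246, 11.567388534545898), 1.6539534330368042)
hook 145 [ 476.5 -294.3   61.4]
((480.1845703125, -295.4311828613281), (11.614436149597168, 27.042739868164062), 81.23530578613281)
hook 240 [ 478.1 -379.4   52.4]
((478.96356201171875, -380.70458984375), (27.707059860229492, 10.31982421875), 15.458630561828613)
[([369.2, -245.3, 49.7], 0.97), ([490.5, -212.8, 52.8], 0.96)]
```

```bash
python3 - <<'E'
from h import *
go([488.6,-215.6,180],1.678)
E
```

```text
row [0.3379 0.0192 0.297 ] [-5.000e-04 -1.000e-04 -1.644e-01]
```

Call:
carry_out:
  increments:
    - [[0.338, 0.019, 0.15, 0, 0, -0.159], [0.338, 0.019, 0.2, 0, 0, -0.159], [0.338, 0.019, 0.25, 0, 0, -0.159], [0.338, 0.019, 0.297, 0, 0, -0.159], [0.338, 0.019, 0.297, 0, 0, -0.159]]
  hand: 0.65
  squeeze: 50

```text
clock: 3.12
eef_pos: [486.6, -212.7, 176.9]
tcp_rot: [-3.138, -0.003, 1.673]
contact_force: [-0.6, 0.0, -0.1]
opening: 0.354
```

Call:
carry_out:
  increments:
    - [[0, 0, 0, 0, 0, 0], [0, 0, 0, 0, 0, 0]]

```text
clock: 3.28
eef_pos: [488.7, -215.5, 180.1]
tcp_rot: [-3.14, -0.0, 1.674]
contact_force: [1.1, -0.9, 0.9]
opening: 0.352
```

```bash
python3 - <<'E'
from h import *
go([488.6,-215.6,94],1.678); print(sense()["opening"],sense()["eef_pos"],sense()["tcp_rot"])
f=grab("wrist"); cv2.imwrite("pics/d1.png",f["img"][:,:,::-1]); tabs(f,[(488,-216)]); caddy(f)
E
```

```text
row [-4.000e-04  1.000e-04  2.152e-01] [-0.0011 -0.0003 -0.004 ]
0.3522060810399416 [ 488.66451045 -215.47624172  180.0777274 ] [-3.14040646e+00 -3.33086585e-04  1.67380656e+00]
tab n 479 mean [ 489.1 -213.3  101.4] rect [ 489.3 -214.4] [13.2 14.2] yaw 0.104 z [ 98.6 102.  102.9]
rim 3264 ((487.19134521484375, -246.4954833984375), (148.65383911132812, 88.5595932006836), 88.20269012451172) 119.56757583451444
```

View pics/d1.png

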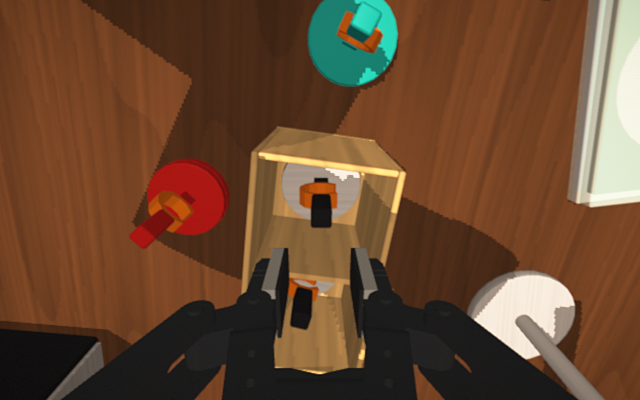

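Call:
carry_out:
  increments:
    - [[0, 0, 0.05, 0, 0, 0], [0, 0, 0.1, 0, 0, 0], [0, 0, 0.14, 0, 0, 0], [0, 0, 0.18, 0, 0, 0], [0, 0, 0.207, 0, 0, 0]]

```text
clock: 3.75
eef_pos: [490.0, -216.8, 97.8]
tcp_rot: [3.14, 0.001, 1.672]
contact_force: [-3.9, 1.1, 33.6]
opening: 0.35
```

Call:
carry_out:
  increments:
    - [[0, 0, 0, 0, 0, 0], [0, 0, 0, 0, 0, 0], [0, 0, 0, 0, 0, 0], [0, 0, 0, 0, 0, 0], [0, 0, 0, 0, 0, 0]]
  hand: 1.0
  squeeze: 50

```text
clock: 4.17
eef_pos: [489.8, -215.8, 98.2]
tcp_rot: [3.14, 0.001, 1.674]
contact_force: [-1.7, -3.1, 5.5]
opening: 0.151
```

Call:
carry_out:
  increments:
    - [[0, 0, -0.02, 0, 0, 0], [0, 0, -0.04, 0, 0, 0], [0, 0, -0.06, 0, 0, 0], [0, 0, -0.08, 0, 0, 0], [0, 0, -0.1, 0, 0, 0]]

```text
clock: 4.58
eef_pos: [489.5, -214.9, 138.4]
tcp_rot: [3.141, 0.0, 1.674]
contact_force: [0.2, -0.3, -0.7]
opening: 0.151
```

Call:
carry_out:
  increments:
    - [[0, 0, -0.05, 0, 0, 0], [0, 0, -0.1, 0, 0, 0], [0, 0, -0.15, 0, 0, 0], [0, 0, -0.22, 0, 0, 0], [0, 0, -0.25, 0, 0, 0]]

```text
clock: 5.0
eef_pos: [490.4, -215.3, 241.1]
tcp_rot: [3.138, 0.002, 1.674]
contact_force: [0.6, 0.1, -0.9]
opening: 0.146
```

```bash
python3 - <<'E'
from h import *
s=sense();print(s["clock"],s["opening"],s["eef_pos"],s["tcp_rot"],s["contact_force"])
f=grab("scene"); cv2.imwrite("pics/d2.png",f["img"][:,:,::-1])
f=grab("top"); caddy(f)
f=grab("wrist"); cv2.imwrite("pics/d3.png",f["img"][:,:,::-1])
E
```

```text
5.0 0.14594277876710524 [ 490.37383206 -215.2719533   241.1320196 ] [3.13823146e+00 1.84934964e-03 1.67440611e+00] [ 0.6187128   0.09989437 -0.87283423]
rim 112 ((483.5370788574219, -300.87213134765625), (256.5591125488281, 86.58675384521484), 87.90318298339844) 118.64471594297054
```

View pics/d2.png

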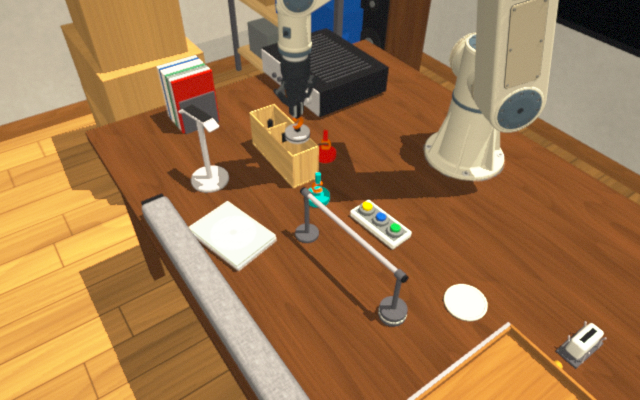

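View pics/d3.png

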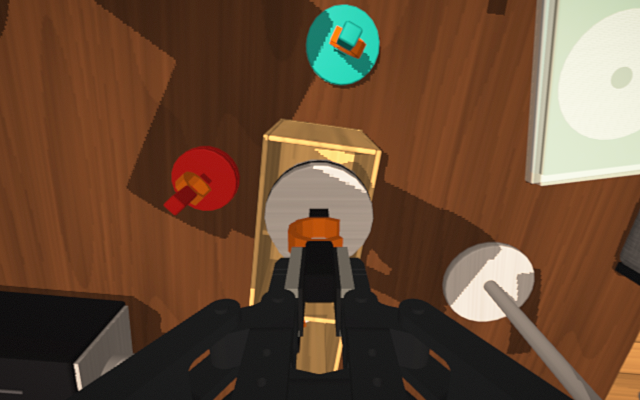

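```bash
python3 - <<'E'
from h import *
f=grab("wrist"); P=f["P"]; print(P[185,290],P[195,345])
go([520.5,243.1,241],1.636)
E
```

```text
[ 469.10704339 -192.70379561  164.55665299] [ 503.68541039 -195.62301639  164.57353579]
row [ 1.1304  0.1963 -0.0094] [0.0002 0.     0.0366]
```

Call:
carry_out:
  increments:
    - [[0.08, 0.015, -0.01, 0, 0, 0.0], [0.18, 0.035, -0.01, 0, 0, 0.01], [0.28, 0.05, -0.01, 0, 0, 0.02], [0.38, 0.07, -0.01, 0, 0, 0.03], [0.48, 0.085, -0.01, 0, 0, 0.037]]

```text
clock: 5.62
eef_pos: [502.3, -18.7, 239.8]
tcp_rot: [-3.139, -0.0, 1.634]
contact_force: [1.2, -0.1, -1.5]
opening: 0.149
```

Call:
carry_out:
  increments:
    - [[0.1, 0.018, 0, 0, 0, 0], [0.2, 0.035, 0, 0, 0, 0], [0.3, 0.052, 0, 0, 0, 0], [0.4, 0.07, 0, 0, 0, 0], [0.48, 0.085, 0, 0, 0, 0]]

```text
clock: 6.03
eef_pos: [523.8, 176.0, 239.7]
tcp_rot: [-3.139, 0.0, 1.636]
contact_force: [1.2, -0.9, -1.5]
opening: 0.152
```

Call:
carry_out:
  increments:
    - [[0.06, 0.01, 0, 0, 0, 0], [0.12, 0.018, 0, 0, 0, 0], [0.16, 0.025, 0, 0, 0, 0], [0.16, 0.025, 0, 0, 0, 0], [0.16, 0.025, 0, 0, 0, 0]]

```text
clock: 6.45
eef_pos: [530.1, 237.9, 240.1]
tcp_rot: [-3.14, 0.001, 1.637]
contact_force: [-0.6, -0.4, -1.4]
opening: 0.151
```

```bash
python3 - <<'E'
from h import *
s=sense();print(s["clock"],s["opening"],s["eef_pos"],s["tcp_rot"],s["contact_force"])
f=grab("wrist"); cv2.imwrite("pics/e1.png",f["img"][:,:,::-1])
g=grab("scene"); crop(g,"e2.png",240,440,100,260,4)
P=f["P"]
m=(P[...,2]>140)&(P[...,2]<170)&(P[...,0]>560)&(P[...,0]<650)&(P[...,1]>0)&(P[...,1]<340)&f["ok"]
q=P[m]; print(len(q),q.min(0),q.max(0)); a=np.polyfit(q[:,1],q[:,0],1); print(a,np.percentile(q[:,2],[50,90,97]))
for y in range(100,340,30):
    w=q[abs(q[:,1]-y)<15]
    if len(w): print(y,len(w),w.mean(0),np.percentile(w[:,0],[2,98]),np.percentile(w[:,2],95))
go([520.5,243.1,196],1.636)
E
```

```text
6.45 0.15093236367832705 [530.07260786 237.87766636 240.06332586] [-3.13959530e+00  1.12538732e-03  1.63705946e+00] [-0.63847896 -0.36174402 -1.362923  ]
5124 [560.01010247 167.01722752 147.78879353] [596.86178827 334.12281778 167.57870174]
[-5.99176202e-02  5.99385703e+02] [155.90333055 159.58982313 164.65742581]
160 91 [589.13356392 171.90499221 154.59151627] [585.93342776 594.72170428] 156.80462326348265
190 602 [589.4605503  190.35245372 155.0210064 ] [584.33596792 595.90983906] 156.97753770556795
220 718 [586.12713712 220.95879314 155.61882796] [560.87308206 593.79132708] 164.2933932648907
250 899 [582.10639517 249.437566   156.49486294] [560.43773638 591.89425881] 166.01530234853593
280 896 [583.55311744 280.28583507 154.9602397 ] [578.28342206 589.90427215] 156.97942236596313
310 1412 [580.85547151 312.16947546 157.02539343] [572.60599098 590.04438325] 160.47136751612297
row [ 0.0175 -0.0231  0.1115] [-0.0014  0.0009 -0.0007]
```

View pics/e1.png

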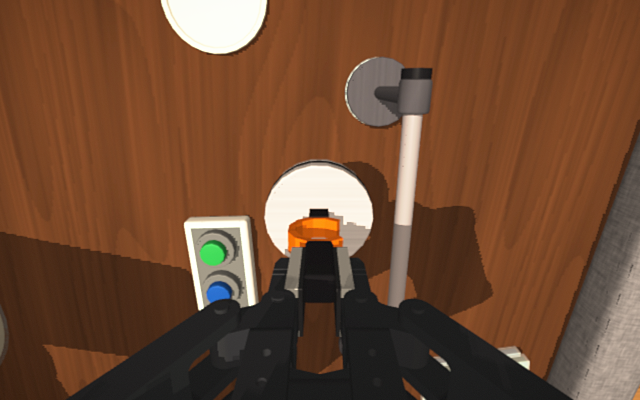

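View pics/e2.png

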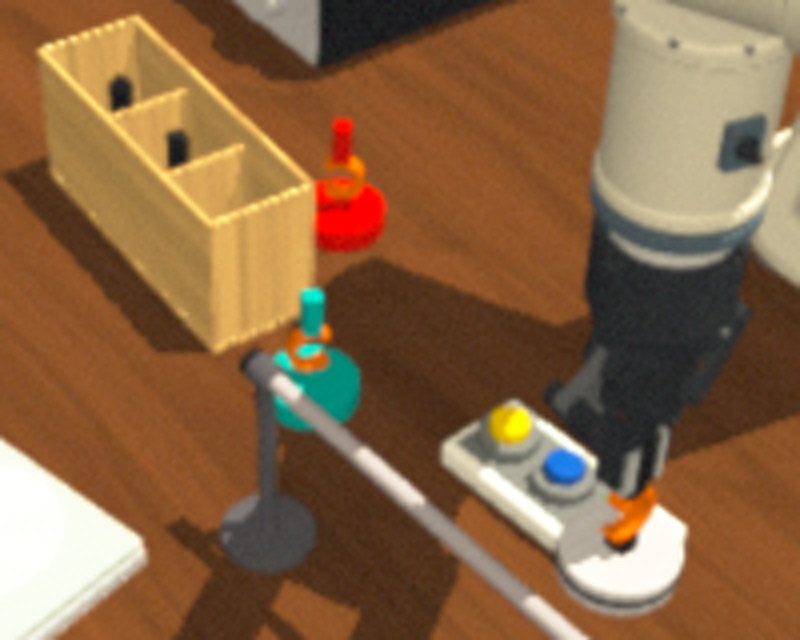

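Call:
carry_out:
  increments:
    - [[0.015, -0.02, 0.03, 0, 0, 0], [0.015, -0.02, 0.07, 0, 0, 0], [0.015, -0.02, 0.112, 0, 0, 0], [0.015, -0.02, 0.112, 0, 0, 0], [0.015, -0.02, 0.112, 0, 0, 0]]

```text
clock: 6.97
eef_pos: [521.8, 242.0, 196.0]
tcp_rot: [-3.14, 0.001, 1.634]
contact_force: [-0.1, -0.1, -0.7]
opening: 0.156
```

```bash
python3 - <<'E'
from h import *
s=sense();print(s["clock"],s["opening"],s["eef_pos"],s["tcp_rot"],s["contact_force"])
go([586.4,247.2,195.7],1.636)
E
```

```text
6.9667 0.15565499812264166 [521.83642018 242.00241823 196.00851186] [-3.13964779e+00  9.30234702e-04  1.63436613e+00] [-0.05936238 -0.11223124 -0.70536165]
row [0.0027 0.1619 0.0005] [-0.0019  0.0009 -0.0016]
```

Call:
carry_out:
  increments:
    - [[0.0, 0.025, 0, 0, 0, 0], [0.001, 0.05, 0, 0, 0, 0], [0.001, 0.075, 0, 0, 0, 0], [0.002, 0.095, 0, 0, 0, 0], [0.002, 0.11, 0, 0, 0, 0]]

```text
clock: 7.38
eef_pos: [568.0, 247.2, 197.0]
tcp_rot: [3.14, -0.0, 1.635]
contact_force: [0.3, 0.5, -1.1]
opening: 0.15
```

Call:
carry_out:
  increments:
    - [[0, 0.015, 0, 0, 0, 0], [0.0, 0.03, 0, 0, 0, 0], [0, 0.045, 0, 0, 0, 0], [0, 0.052, 0, 0, 0, 0], [0, 0.052, 0, 0, 0, 0]]

```text
clock: 7.8
eef_pos: [587.5, 248.4, 196.4]
tcp_rot: [3.141, -0.0, 1.635]
contact_force: [0.0, -0.3, -1.2]
opening: 0.153
```

```bash
python3 - <<'E'
from h import *
s=sense();print(s["clock"],s["opening"],s["eef_pos"],s["tcp_rot"],s["contact_force"])
f=grab("wrist"); cv2.imwrite("pics/e3.png",f["img"][:,:,::-1])
g=grab("scene"); crop(g,"e4.png",300,420,150,270,6)
go([586.4,247.2,188.0],1.636)
E
```

```text
7.8 0.15293693538795675 [587.50351983 248.39122563 196.43113271] [ 3.14139398e+00 -4.79550152e-05  1.63546833e+00] [ 0.00596827 -0.34497594 -1.17393879]
row [-0.0026 -0.001   0.0209] [-0.0004  0.0001 -0.0005]
```

View pics/e3.png

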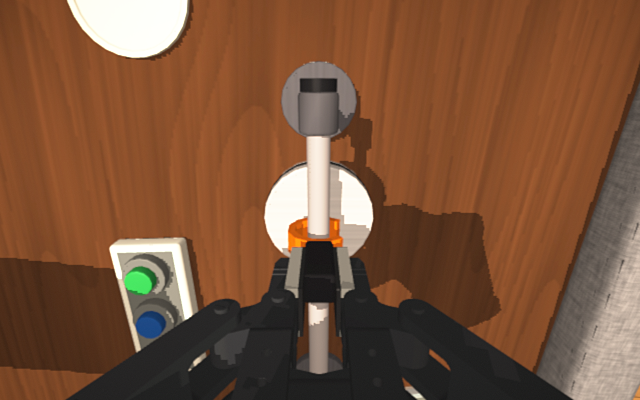

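View pics/e4.png

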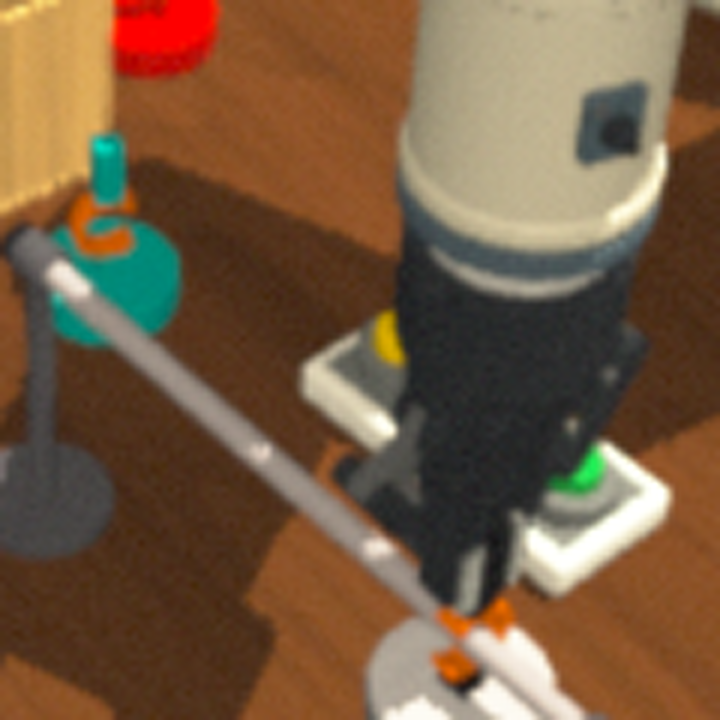

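Call:
carry_out:
  increments:
    - [[-0.002, 0, 0.006, 0, 0, 0], [-0.002, 0, 0.012, 0, 0, 0], [-0.002, 0, 0.017, 0, 0, 0], [-0.002, 0, 0.017, 0, 0, 0]]

```text
clock: 8.23
eef_pos: [586.6, 247.5, 189.2]
tcp_rot: [-3.141, 0.0, 1.636]
contact_force: [-0.2, -0.0, -2.3]
opening: 0.15
```

Call:
carry_out:
  increments:
    - [[0, 0, 0.003, 0, 0, 0], [0, 0, 0.006, 0, 0, 0], [0, 0, 0.006, 0, 0, 0]]

```text
clock: 8.48
eef_pos: [586.9, 247.6, 188.8]
tcp_rot: [3.141, -0.0, 1.636]
contact_force: [-5.2, -2.0, 11.0]
opening: 0.153
```

Call:
carry_out:
  increments:
    - [[0, 0, -0.002, 0, 0, 0], [0, 0, -0.002, 0, 0, 0], [0, 0, -0.002, 0, 0, 0], [0, 0, -0.002, 0, 0, 0]]
  hand: 0.65

```text
clock: 8.82
eef_pos: [587.0, 247.6, 188.0]
tcp_rot: [3.142, -0.0, 1.636]
contact_force: [-0.2, -0.1, 0.0]
opening: 0.353
```

Call:
carry_out:
  increments:
    - [[0, 0, -0.04, 0, 0, 0], [0, 0, -0.08, 0, 0, 0], [0, 0, -0.13, 0, 0, 0], [0, 0, -0.18, 0, 0, 0], [0, 0, -0.22, 0, 0, 0]]

```text
clock: 9.23
eef_pos: [587.2, 247.6, 277.4]
tcp_rot: [3.141, -0.0, 1.636]
contact_force: [0.8, -0.2, 0.7]
opening: 0.353
```

```bash
python3 - <<'E'
from h import *
s=sense();print(s["clock"],s["opening"],s["eef_pos"],s["tcp_rot"],s["qpos"],s["contact_force"])
f=grab("wrist"); cv2.imwrite("pics/e5.png",f["img"][:,:,::-1])
g=grab("scene"); crop(g,"e6.png",300,420,150,270,6)
t=grab("top"); caddy(t)
tabs(t,[(482.2,-296.3),(481.1,-380.2)])
go([482.2,-296.3,276],1.571-0.085)
E
```

```text
9.2333 0.3525354843793178 [587.21481525 247.61878021 277.41945991] [ 3.14090105e+00 -2.39978738e-04  1.63554534e+00] [3.96703690e-01 3.50925590e-01 1.58095386e+00 1.59268559e-06
 1.20898115e+00 3.31954192e-01] [ 0.81428318 -0.23293985  0.67525931]
rim 277 ((484.88043212890625, -301.1217041015625), (257.072509765625, 87.61505889892578), 88.7299575805664) 118.75772814943016
row [-1.3403e+00 -3.5110e-01  9.0000e-04] [ 0.0022 -0.0009  0.1429]
```

View pics/e6.png

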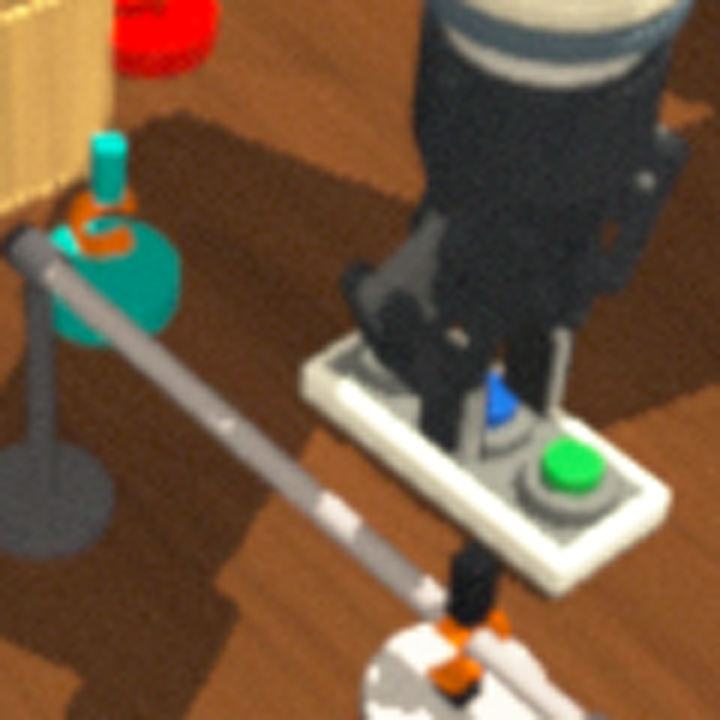

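View pics/e5.png

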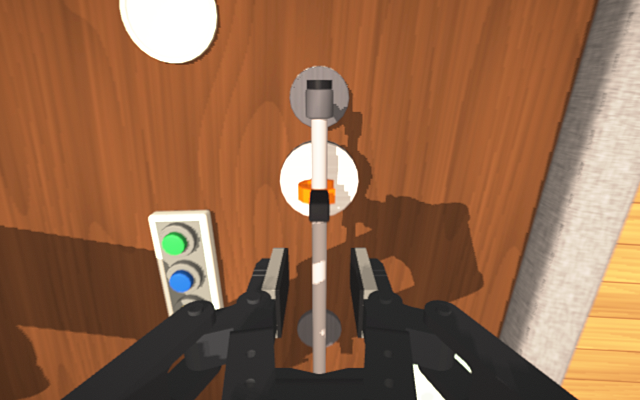

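Call:
carry_out:
  increments:
    - [[-0.1, -0.03, 0, 0, 0, 0.02], [-0.2, -0.055, 0, 0, 0, 0.06], [-0.3, -0.08, 0, 0, 0, 0.1], [-0.4, -0.105, 0, 0, 0, 0.14], [-0.5, -0.13, 0, 0, 0, 0.143]]

```text
clock: 9.8
eef_pos: [546.6, 42.9, 274.5]
tcp_rot: [-3.14, 0.0, 1.484]
contact_force: [0.9, 0.1, 1.1]
opening: 0.35
```

```bash
python3 - <<'E'
from h import *
go([482.2,-296.3,220],1.571-0.085)
E
```

```text
row [-0.8588 -0.0865  0.1368] [-0.002   0.0004 -0.0021]
```

Call:
carry_out:
  increments:
    - [[-0.1, -0.01, 0, 0, 0, 0], [-0.2, -0.02, 0.02, 0, 0, 0], [-0.3, -0.03, 0.04, 0, 0, 0], [-0.4, -0.04, 0.06, 0, 0, 0], [-0.5, -0.05, 0.08, 0, 0, 0]]

```text
clock: 10.22
eef_pos: [509.7, -154.6, 242.5]
tcp_rot: [-3.14, -0.0, 1.486]
contact_force: [0.6, -0.3, 0.3]
opening: 0.351
```

Call:
carry_out:
  increments:
    - [[-0.1, -0.01, 0.01, 0, 0, 0], [-0.2, -0.02, 0.03, 0, 0, 0], [-0.3, -0.03, 0.05, 0, 0, 0], [-0.355, -0.035, 0.055, 0, 0, 0], [-0.355, -0.035, 0.055, 0, 0, 0]]

```text
clock: 10.63
eef_pos: [483.2, -296.8, 219.8]
tcp_rot: [-3.139, -0.0, 1.482]
contact_force: [-1.2, 0.8, 0.0]
opening: 0.35
```

Call:
carry_out:
  increments:
    - [[0, 0, 0, 0, 0, 0], [0, 0, 0, 0, 0, 0]]

```text
clock: 10.8
eef_pos: [484.7, -292.5, 221.1]
tcp_rot: [-3.14, -0.001, 1.485]
contact_force: [0.4, 0.5, 0.1]
opening: 0.351
```

```bash
python3 - <<'E'
from h import *
s=sense();print(s["clock"],s["opening"],s["eef_pos"],s["tcp_rot"])
f=grab("wrist"); cv2.imwrite("pics/f1.png",f["img"][:,:,::-1]); caddy(f); tabs(f,[(482.2,-296.3),(481.1,-380.2)])
go([482.2,-296.0,180],1.571-0.085)
E
```

```text
10.8 0.3512169965539646 [ 484.65511491 -292.51476687  221.12511424] [-3.14009439e+00 -1.17963177e-03  1.48539445e+00]
rim 5122 ((485.012939453125, -300.5888671875), (256.37213134765625, 88.42913055419922), 88.00760650634766) 119.52326986977442
tab n 326 mean [ 482.7 -295.5  101.4] rect [ 482.6 -296.5] [13.8 13.4] yaw -0.174 z [ 99.  101.9 102.9]
tab n 288 mean [ 481.4 -378.6  100.9] rect [ 481.2 -380.2] [14.2 13.6] yaw 0.291 z [ 96.7 102.  102.9]
row [-0.0102 -0.006   0.1037] [-0.0009 -0.0008  0.0003]
```

View pics/f1.png

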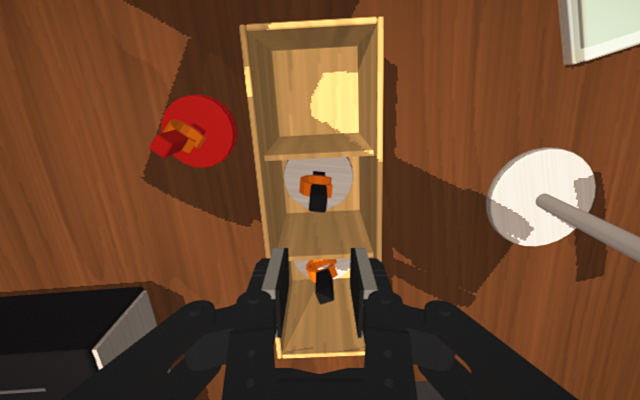

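Call:
carry_out:
  increments:
    - [[-0.01, -0.006, 0.05, 0, 0, 0], [-0.01, -0.006, 0.1, 0, 0, 0], [-0.01, -0.006, 0.15, 0, 0, 0], [-0.01, -0.006, 0.2, 0, 0, 0], [-0.01, -0.006, 0.24, 0, 0, 0]]

```text
clock: 11.27
eef_pos: [482.5, -295.3, 124.9]
tcp_rot: [-3.141, -0.0, 1.488]
contact_force: [-0.5, 1.7, -0.1]
opening: 0.35
```

```bash
python3 - <<'E'
from h import *
s=sense();print(s["clock"],s["opening"],s["eef_pos"],s["tcp_rot"],s["contact_force"])
f=grab("wrist"); cv2.imwrite("pics/f2.png",f["img"][:,:,::-1])
go([482.2,-296.0,98.5],1.571-0.085)
E
```

```text
11.2667 0.3501956252836693 [ 482.46721074 -295.33601115  124.88291655] [-3.14103414e+00 -4.82960294e-04  1.48780762e+00] [-0.51586081  1.70246524 -0.11641938]
row [-0.0036  0.0033  0.0594] [-0.0038 -0.0021  0.0017]
```

View pics/f2.png

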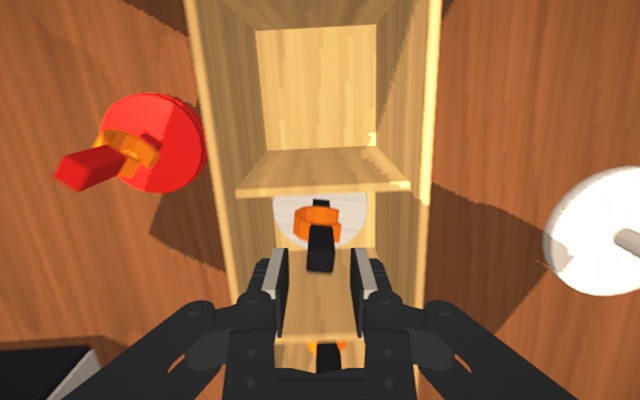

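Call:
carry_out:
  increments:
    - [[-0.002, 0.001, 0.015, 0, 0, 0], [-0.002, 0.001, 0.03, 0, 0, 0], [-0.002, 0.001, 0.045, 0, 0, 0], [-0.002, 0.001, 0.06, 0, 0, 0], [-0.002, 0.001, 0.06, 0, 0, 0]]

```text
clock: 11.73
eef_pos: [482.5, -297.6, 101.5]
tcp_rot: [-3.141, -0.0, 1.486]
contact_force: [0.2, 0.3, 0.2]
opening: 0.352
```

Call:
carry_out:
  increments:
    - [[0, 0, 0, 0, 0, 0], [0, 0, 0, 0, 0, 0], [0, 0, 0, 0, 0, 0], [0, 0, 0, 0, 0, 0]]
  hand: 1.0
  squeeze: 50

```text
clock: 12.07
eef_pos: [482.9, -298.1, 102.5]
tcp_rot: [3.141, 0.0, 1.486]
contact_force: [0.4, 0.0, 0.6]
opening: 0.157
```

Call:
carry_out:
  increments:
    - [[0, 0, -0.02, 0, 0, 0], [0, 0, -0.05, 0, 0, 0], [0, 0, -0.1, 0, 0, 0], [0, 0, -0.15, 0, 0, 0], [0, 0, -0.2, 0, 0, 0]]

```text
clock: 12.48
eef_pos: [482.7, -297.9, 184.1]
tcp_rot: [3.141, 0.0, 1.486]
contact_force: [0.2, -0.6, -1.9]
opening: 0.149
```

Call:
carry_out:
  increments:
    - [[0, 0, -0.05, 0, 0, 0], [0, 0, -0.1, 0, 0, 0], [0, 0, -0.15, 0, 0, 0], [0, 0, -0.17, 0, 0, 0], [0, 0, -0.17, 0, 0, 0]]

```text
clock: 12.9
eef_pos: [483.7, -298.5, 253.1]
tcp_rot: [3.137, 0.002, 1.486]
contact_force: [0.5, -0.6, -1.6]
opening: 0.151
```

```bash
python3 - <<'E'
from h import *
f=grab("wrist"); cv2.imwrite("pics/f3.png",f["img"][:,:,::-1])
s=sense();print(s["clock"],s["opening"],s["eef_pos"],s["tcp_rot"],s["contact_force"])
print(f["P"][185,290],f["P"][185,345])
go([526.5,153.0,245],1.636)
E
```

```text
12.95 0.14597394409424905 [ 483.0507382  -298.10780454  251.25150586] [3.13956532e+00 9.95949234e-04 1.48581209e+00] [-0.18678427  0.82742699 -2.57168599]
[ 467.15194433 -274.40607598  173.87849216] [ 501.80390765 -277.15808131  174.56658265]
row [1.1329 0.0125 0.0145] [ 0.0019  0.0011 -0.1434]
```

View pics/f3.png

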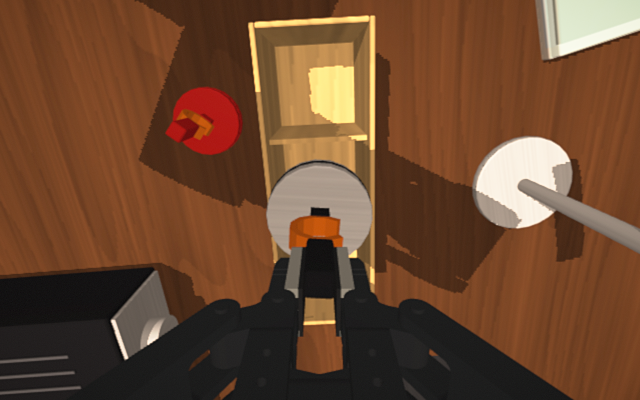

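Call:
carry_out:
  increments:
    - [[0.08, 0.0, 0, 0, 0, 0.0], [0.18, 0.0, 0.0, 0, 0, -0.03], [0.28, 0.0, 0.005, 0, 0, -0.07], [0.38, 0.003, 0.01, 0, 0, -0.11], [0.48, 0.005, 0.014, 0, 0, -0.143]]

```text
clock: 13.37
eef_pos: [499.9, -105.0, 243.0]
tcp_rot: [-3.139, -0.001, 1.637]
contact_force: [0.3, 0.1, -1.8]
opening: 0.15
```

```bash
python3 - <<'E'
from h import *
go([527.4,153.3,245],1.636)
E
```

```text
row [ 0.6398  0.1113 -0.0048] [-0.0021 -0.0006  0.0009]
```

Call:
carry_out:
  increments:
    - [[0.1, 0.018, 0, 0, 0, 0], [0.2, 0.035, 0, 0, 0, 0], [0.3, 0.052, 0, 0, 0, 0], [0.4, 0.07, 0, 0, 0, 0], [0.48, 0.085, 0, 0, 0, 0]]

```text
clock: 13.78
eef_pos: [521.5, 89.7, 243.2]
tcp_rot: [-3.14, -0.0, 1.636]
contact_force: [-0.3, -0.1, -1.5]
opening: 0.148
```

Call:
carry_out:
  increments:
    - [[0.06, 0.01, 0, 0, 0, 0], [0.12, 0.018, 0, 0, 0, 0], [0.15, 0.02, 0, 0, 0, 0], [0.15, 0.02, 0, 0, 0, 0], [0.15, 0.02, 0, 0, 0, 0]]

```text
clock: 14.2
eef_pos: [525.9, 147.3, 243.5]
tcp_rot: [-3.14, 0.001, 1.637]
contact_force: [0.1, -0.4, -1.5]
opening: 0.147
```

```bash
python3 - <<'E'
from h import *
s=sense();print(s["clock"],s["opening"],s["eef_pos"],s["tcp_rot"])
go([527.4,153.3,199.5],1.636)
E
```

```text
14.2 0.14720890932489814 [525.90436105 147.30455135 243.45314243] [-3.13969861e+00  7.78137095e-04  1.63697814e+00]
row [0.0148 0.0049 0.1099] [-0.0018  0.0007  0.0009]
```

Call:
carry_out:
  increments:
    - [[0.01, 0.004, 0.03, 0, 0, 0], [0.013, 0.005, 0.07, 0, 0, 0], [0.013, 0.005, 0.11, 0, 0, 0], [0.013, 0.005, 0.11, 0, 0, 0], [0.013, 0.005, 0.11, 0, 0, 0]]

```text
clock: 14.62
eef_pos: [527.5, 151.6, 199.3]
tcp_rot: [-3.139, 0.001, 1.634]
contact_force: [-0.5, -0.5, -2.2]
opening: 0.145
```

```bash
python3 - <<'E'
from h import *
s=sense();print(s["clock"],s["opening"],s["eef_pos"],s["tcp_rot"])
go([592.2,157.6,199.5],1.636)
f=grab("wrist"); cv2.imwrite("pics/g1.png",f["img"][:,:,::-1])
P=f["P"]
print(P[185,290],P[185,345])
E
```

```text
14.6167 0.144702462802506 [527.51078839 151.58041146 199.26425624] [-3.13890549e+00  7.49224553e-04  1.63436351e+00]
row [ 0.0047  0.1624 -0.001 ] [-0.0026  0.0007 -0.0016]
[507.0893357  173.7239371  122.02982513] [541.59573178 175.71803865 121.13635963]
```

View pics/g1.png

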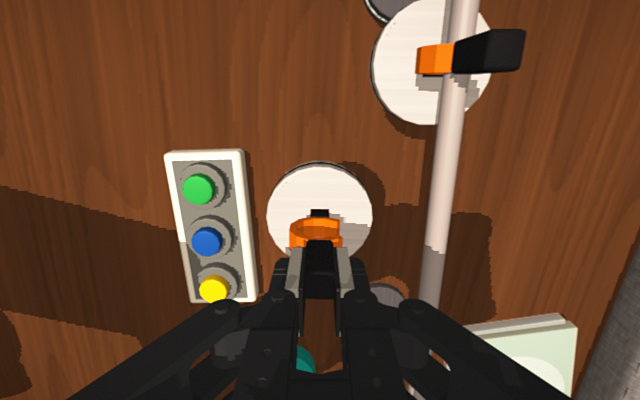

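Call:
carry_out:
  increments:
    - [[0.002, 0.025, -0.002, 0, 0, 0], [0.003, 0.05, -0.002, 0, 0, 0], [0.003, 0.075, -0.002, 0, 0, 0], [0.003, 0.095, -0.002, 0, 0, 0], [0.003, 0.11, -0.002, 0, 0, 0]]

```text
clock: 15.08
eef_pos: [573.8, 156.9, 201.7]
tcp_rot: [3.14, -0.0, 1.635]
contact_force: [0.0, -0.5, -2.6]
opening: 0.148
```

Call:
carry_out:
  increments:
    - [[0, 0.015, 0, 0, 0, 0], [0.0, 0.03, 0, 0, 0, 0], [0, 0.045, 0, 0, 0, 0], [0, 0.051, 0, 0, 0, 0], [0, 0.051, 0, 0, 0, 0]]

```text
clock: 15.5
eef_pos: [593.0, 158.1, 201.2]
tcp_rot: [3.142, -0.0, 1.635]
contact_force: [-0.7, -0.1, -1.3]
opening: 0.147
```

```bash
python3 - <<'E'
from h import *
s=sense();print(s["clock"],s["opening"],s["eef_pos"],s["tcp_rot"],s["contact_force"])
f=grab("wrist"); cv2.imwrite("pics/g3.png",f["img"][:,:,::-1])
go([592.2,157.6,192.5],1.636)
E
```

```text
15.5 0.14742247394152783 [592.98256044 158.11002118 201.21233832] [ 3.14150335e+00 -2.07768348e-05  1.63539809e+00] [-0.67277675 -0.13278552 -1.27507564]
row [-0.0012 -0.0009  0.0217] [-0.0003  0.     -0.0005]
```

View pics/g3.png

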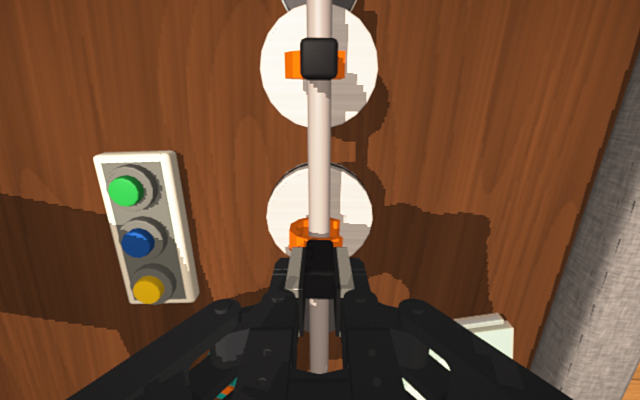

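Inside the hook, centred; first lamp hangs straight ahead, clear. Lower.

Call:
carry_out:
  increments:
    - [[0, 0, 0.006, 0, 0, 0], [0, 0, 0.012, 0, 0, 0], [0, 0, 0.018, 0, 0, 0], [0, 0, 0.018, 0, 0, 0]]

```text
clock: 15.88
eef_pos: [592.1, 158.0, 193.6]
tcp_rot: [-3.141, 0.0, 1.636]
contact_force: [-0.5, 0.1, -1.9]
opening: 0.151
```

Call:
carry_out:
  increments:
    - [[0, 0, 0.003, 0, 0, 0], [0, 0, 0.005, 0, 0, 0], [0, 0, 0.005, 0, 0, 0]]

```text
clock: 16.13
eef_pos: [592.4, 158.1, 193.2]
tcp_rot: [3.141, -0.0, 1.636]
contact_force: [-4.4, -1.0, 7.9]
opening: 0.152
```

Call:
carry_out:
  increments:
    - [[0, 0, -0.002, 0, 0, 0], [0, 0, -0.002, 0, 0, 0], [0, 0, -0.002, 0, 0, 0], [0, 0, -0.002, 0, 0, 0]]
  hand: 0.65

```text
clock: 16.47
eef_pos: [592.5, 158.1, 192.9]
tcp_rot: [3.142, -0.0, 1.635]
contact_force: [-0.6, 0.3, -0.2]
opening: 0.35
```

Call:
carry_out:
  increments:
    - [[0, 0, -0.04, 0, 0, 0], [0, 0, -0.08, 0, 0, 0], [0, 0, -0.13, 0, 0, 0], [0, 0, -0.18, 0, 0, 0], [0, 0, -0.21, 0, 0, 0]]

```text
clock: 16.88
eef_pos: [593.1, 158.3, 278.9]
tcp_rot: [3.14, -0.0, 1.636]
contact_force: [0.0, -0.4, -0.1]
opening: 0.346
```

```bash
python3 - <<'E'
from h import *
s=sense();print(s["clock"],s["opening"],s["eef_pos"],s["contact_force"])
f=grab("wrist"); cv2.imwrite("pics/g5.png",f["img"][:,:,::-1])
t=grab("top"); caddy(t)
go([481.2,-380.2,276],1.571+0.24)
E
```

```text
16.8833 0.34569084343644046 [593.08370055 158.26405282 278.93598053] [ 0.03330975 -0.36213493 -0.05653474]
rim 260 ((484.9112548828125, -301.3216857910156), (255.73614501953125, 87.49520111083984), 88.72569274902344) 118.90649145820171
row [-1.3255 -0.3677  0.0052] [ 0.0038 -0.0004 -0.1675]
```

View pics/g5.png

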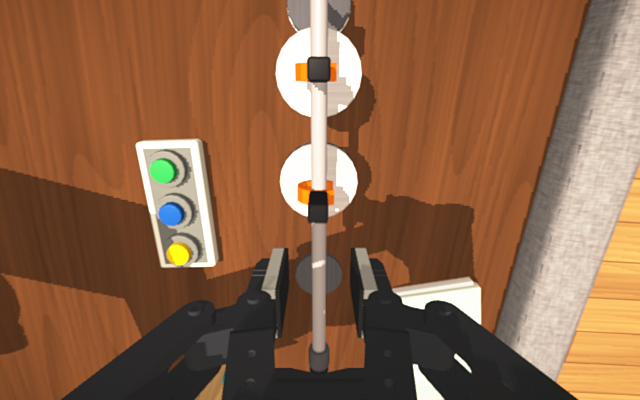

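Two lamps hang clear of each other. On to the third.

Call:
carry_out:
  increments:
    - [[-0.1, -0.03, 0, 0, 0, -0.02], [-0.2, -0.055, 0, 0, 0, -0.06], [-0.3, -0.083, 0, 0, 0, -0.1], [-0.4, -0.11, 0, 0, 0, -0.14], [-0.5, -0.138, 0, 0, 0, -0.1675]]

```text
clock: 17.4
eef_pos: [549.1, -46.6, 275.5]
tcp_rot: [-3.14, -0.0, 1.814]
contact_force: [1.5, -0.7, -0.3]
opening: 0.348
```

```bash
python3 - <<'E'
from h import *
go([481.2,-380.2,220],1.571+0.24)
E
```

```text
row [-0.7688 -0.3651  0.1388] [-0.0015 -0.0005  0.0026]
```

Call:
carry_out:
  increments:
    - [[-0.09, -0.045, 0, 0, 0, 0], [-0.18, -0.088, 0.02, 0, 0, 0], [-0.27, -0.13, 0.04, 0, 0, 0], [-0.36, -0.173, 0.06, 0, 0, 0], [-0.45, -0.215, 0.08, 0, 0, 0]]

```text
clock: 17.82
eef_pos: [508.2, -241.9, 243.3]
tcp_rot: [-3.141, -0.001, 1.811]
contact_force: [1.4, 0.1, -0.6]
opening: 0.35
```

Call:
carry_out:
  increments:
    - [[-0.09, -0.04, 0.01, 0, 0, 0], [-0.18, -0.08, 0.03, 0, 0, 0], [-0.27, -0.12, 0.05, 0, 0, 0], [-0.315, -0.148, 0.055, 0, 0, 0], [-0.315, -0.148, 0.055, 0, 0, 0]]

```text
clock: 18.23
eef_pos: [479.8, -380.2, 220.4]
tcp_rot: [-3.139, -0.001, 1.808]
contact_force: [-0.8, -0.3, 0.4]
opening: 0.35
```

Call:
carry_out:
  increments:
    - [[0, 0, 0, 0, 0, 0], [0, 0, 0, 0, 0, 0]]

```text
clock: 18.4
eef_pos: [481.7, -376.0, 221.9]
tcp_rot: [-3.141, -0.002, 1.811]
contact_force: [0.3, 0.6, -0.2]
opening: 0.349
```

```bash
python3 - <<'E'
from h import *
s=sense();print(s["clock"],s["opening"],s["eef_pos"],s["tcp_rot"])
f=grab("wrist"); cv2.imwrite("pics/i1.png",f["img"][:,:,::-1]); caddy(f); tabs(f,[(481.1,-380.2)])
go([481.2,-380.2,125],1.571+0.24)
E
```

```text
18.4 0.3490878883113145 [ 481.72845101 -375.99048514  221.89267948] [-3.14084205e+00 -1.61705885e-03  1.81056853e+00]
rim 4256 ((484.21661376953125, -327.97857666015625), (201.05380249023438, 88.45915985107422), 88.04448699951172) 119.5262633314381
tab n 315 mean [ 480.4 -379.5  101.4] rect [ 480.6 -380.6] [12.6 14.1] yaw 0.239 z [ 98.4 102.  103. ]
row [-0.0107 -0.0047  0.2433] [-0.0004 -0.001   0.0005]
```

View pics/i1.png

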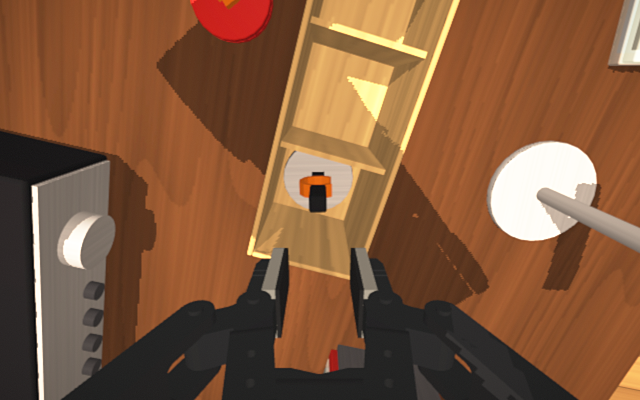

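Call:
carry_out:
  increments:
    - [[-0.01, -0.005, 0.05, 0, 0, 0], [-0.01, -0.005, 0.1, 0, 0, 0], [-0.01, -0.005, 0.15, 0, 0, 0], [-0.01, -0.005, 0.2, 0, 0, 0], [-0.01, -0.005, 0.24, 0, 0, 0]]

```text
clock: 18.87
eef_pos: [481.4, -379.4, 125.7]
tcp_rot: [-3.141, -0.001, 1.813]
contact_force: [-0.5, 0.7, 0.2]
opening: 0.349
```

Call:
carry_out:
  increments:
    - [[0, 0.0, 0.015, 0, 0, 0], [0, 0.0, 0.03, 0, 0, 0], [0, 0.0, 0.045, 0, 0, 0], [0, 0.0, 0.06, 0, 0, 0], [0, 0.0, 0.06, 0, 0, 0]]

```text
clock: 19.28
eef_pos: [481.1, -380.8, 102.4]
tcp_rot: [-3.141, -0.0, 1.811]
contact_force: [-0.4, 0.1, -0.7]
opening: 0.348
```

```bash
python3 - <<'E'
from h import *
s=sense();print(s["clock"],s["opening"],s["eef_pos"],s["tcp_rot"],s["contact_force"])
go([480.9,-380.4,100],1.571+0.24)
E
```

```text
19.2833 0.34797091554937953 [ 481.05078537 -380.81990519  102.40278173] [-3.14131572e+00 -3.73641220e-04  1.81131613e+00] [-0.37653088  0.13885916 -0.73516966]
row [ 0.0011 -0.0001  0.006 ] [-0.0003 -0.0004  0.0003]
```

Call:
carry_out:
  increments:
    - [[0, 0, 0, 0, 0, 0], [0, 0, 0, 0, 0, 0], [0, 0, 0, 0, 0, 0], [0, 0, 0, 0, 0, 0]]
  hand: 1.0
  squeeze: 50

```text
clock: 19.62
eef_pos: [481.4, -381.5, 103.5]
tcp_rot: [3.141, 0.001, 1.811]
contact_force: [1.5, 0.2, 1.7]
opening: 0.146
```

Call:
carry_out:
  increments:
    - [[0, 0, -0.02, 0, 0, 0], [0, 0, -0.05, 0, 0, 0], [0, 0, -0.1, 0, 0, 0], [0, 0, -0.15, 0, 0, 0], [0, 0, -0.2, 0, 0, 0]]

```text
clock: 20.03
eef_pos: [481.0, -381.2, 184.8]
tcp_rot: [3.142, 0.0, 1.811]
contact_force: [-0.3, -0.6, -2.4]
opening: 0.153
```

Call:
carry_out:
  increments:
    - [[0, 0, -0.05, 0, 0, 0], [0, 0, -0.1, 0, 0, 0], [0, 0, -0.15, 0, 0, 0], [0, 0, -0.17, 0, 0, 0], [0, 0, -0.17, 0, 0, 0]]

```text
clock: 20.45
eef_pos: [482.0, -381.9, 253.9]
tcp_rot: [3.139, 0.004, 1.811]
contact_force: [0.1, -0.4, -1.4]
opening: 0.152
```

```bash
python3 - <<'E'
from h import *
f=grab("wrist"); cv2.imwrite("pics/i3.png",f["img"][:,:,::-1])
s=sense();print(s["clock"],s["opening"],s["eef_pos"],s["tcp_rot"],s["contact_force"])
print(f["P"][185,290],f["P"][185,345])
go([533.4,63.5,245],1.636)
E
```

```text
20.5 0.1500478570308975 [ 481.36076861 -381.44194176  252.09244804] [3.14024856e+00 1.74496140e-03 1.81090972e+00] [ 0.80314266  0.06575361 -2.46720382]
[ 458.41536587 -364.10452321  175.43912514] [ 492.22691002 -356.02560062  174.76131178]
row [1.0495 0.3909 0.0164] [0.0014 0.0015 0.167 ]
```

View pics/i3.png

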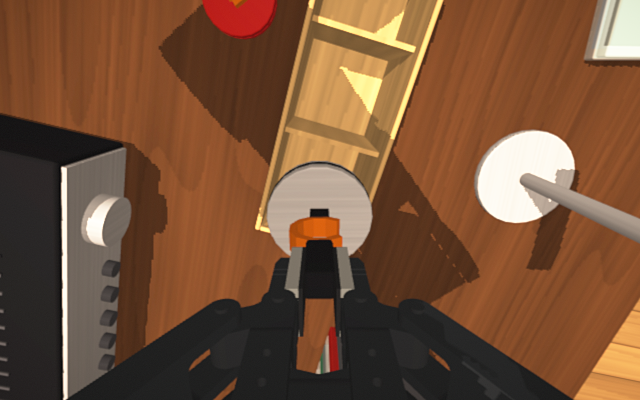

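Call:
carry_out:
  increments:
    - [[0.08, 0.03, 0, 0, 0, 0.02], [0.17, 0.063, 0.0, 0, 0, 0.05], [0.26, 0.097, 0.005, 0, 0, 0.09], [0.35, 0.13, 0.01, 0, 0, 0.13], [0.44, 0.163, 0.012, 0, 0, 0.167]]

```text
clock: 20.92
eef_pos: [501.4, -192.8, 244.4]
tcp_rot: [-3.139, -0.001, 1.633]
contact_force: [0.8, 0.1, -2.1]
opening: 0.149
```

```bash
python3 - <<'E'
from h import *
go([533.3,63.5,245],1.636)
E
```

```text
row [ 0.6345  0.1196 -0.0011] [-0.0023 -0.0011 -0.0025]
```

Call:
carry_out:
  increments:
    - [[0.1, 0.018, 0, 0, 0, 0], [0.2, 0.035, 0, 0, 0, 0], [0.3, 0.055, 0, 0, 0, 0], [0.4, 0.075, 0, 0, 0, 0], [0.48, 0.09, 0, 0, 0, 0]]

```text
clock: 21.33
eef_pos: [525.0, 1.9, 244.8]
tcp_rot: [-3.14, -0.001, 1.637]
contact_force: [0.1, 0.3, -1.2]
opening: 0.15
```

Call:
carry_out:
  increments:
    - [[0.06, 0.01, 0, 0, 0, 0], [0.12, 0.018, 0, 0, 0, 0], [0.15, 0.022, 0, 0, 0, 0], [0.15, 0.022, 0, 0, 0, 0], [0.15, 0.022, 0, 0, 0, 0]]

```text
clock: 21.75
eef_pos: [530.2, 59.7, 245.2]
tcp_rot: [-3.14, 0.001, 1.638]
contact_force: [0.6, -0.4, -0.6]
opening: 0.152
```

```bash
python3 - <<'E'
from h import *
s=sense();print(s["clock"],s["opening"],s["eef_pos"],s["tcp_rot"])
go([533.3,63.5,200.7],1.636)
E
```

```text
21.75 0.15200564355770127 [530.22017264  59.66876638 245.15406492] [-3.13984181e+00  5.16622763e-04  1.63760002e+00]
row [0.0091 0.0085 0.1111] [-0.0017  0.0005  0.0015]
```

Call:
carry_out:
  increments:
    - [[0.008, 0.008, 0.03, 0, 0, 0], [0.008, 0.008, 0.07, 0, 0, 0], [0.008, 0.008, 0.11, 0, 0, 0], [0.008, 0.008, 0.11, 0, 0, 0], [0.008, 0.008, 0.11, 0, 0, 0]]

```text
clock: 22.17
eef_pos: [533.0, 62.0, 200.8]
tcp_rot: [-3.139, 0.0, 1.635]
contact_force: [0.3, -0.2, -1.0]
opening: 0.154
```

```bash
python3 - <<'E'
from h import *
s=sense();print(s["clock"],s["opening"],s["eef_pos"],s["tcp_rot"])
go([598.1,67.8,200.7],1.636)
f=grab("wrist"); cv2.imwrite("pics/j1.png",f["img"][:,:,::-1])
P=f["P"]
print(P[185,290],P[185,345])
E
```

```text
22.1667 0.15392884944497898 [533.0260276   62.03926239 200.81960743] [-3.13879481e+00  2.97572324e-04  1.63476686e+00]
row [ 0.004   0.1633 -0.0002] [-0.0027  0.0003 -0.0012]
[512.47464796  83.62979298 121.68883382] [547.2527536   85.84723514 121.42719722]
```

View pics/j1.png

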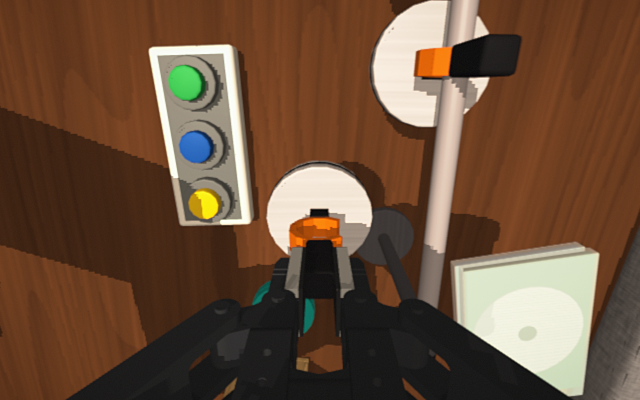

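Call:
carry_out:
  increments:
    - [[0.002, 0.025, -0.002, 0, 0, 0], [0.003, 0.05, -0.002, 0, 0, 0], [0.003, 0.075, -0.002, 0, 0, 0], [0.003, 0.095, -0.002, 0, 0, 0], [0.003, 0.11, -0.002, 0, 0, 0]]

```text
clock: 22.63
eef_pos: [579.3, 67.3, 203.2]
tcp_rot: [3.14, -0.0, 1.636]
contact_force: [-0.1, -0.5, -1.0]
opening: 0.149
```

Call:
carry_out:
  increments:
    - [[0, 0.015, 0, 0, 0, 0], [0.0, 0.03, 0, 0, 0, 0], [0, 0.045, 0, 0, 0, 0], [0, 0.052, 0, 0, 0, 0], [0, 0.052, 0, 0, 0, 0]]

```text
clock: 23.05
eef_pos: [599.0, 68.6, 202.8]
tcp_rot: [3.141, -0.0, 1.636]
contact_force: [0.6, -0.2, -1.4]
opening: 0.148
```

```bash
python3 - <<'E'
from h import *
s=sense();print(s["clock"],s["opening"],s["eef_pos"],s["tcp_rot"],s["contact_force"])
f=grab("wrist"); cv2.imwrite("pics/j3.png",f["img"][:,:,::-1])
go([598.1,67.8,193.5],1.636)
E
```

```text
23.05 0.14834121282377113 [598.9668051   68.56702597 202.82191503] [ 3.14140132e+00 -3.30065456e-05  1.63604682e+00] [ 0.62447124 -0.20357102 -1.36884016]
row [-0.0017 -0.0011  0.0232] [-0.0003 -0.      0.0001]
```

View pics/j3.png

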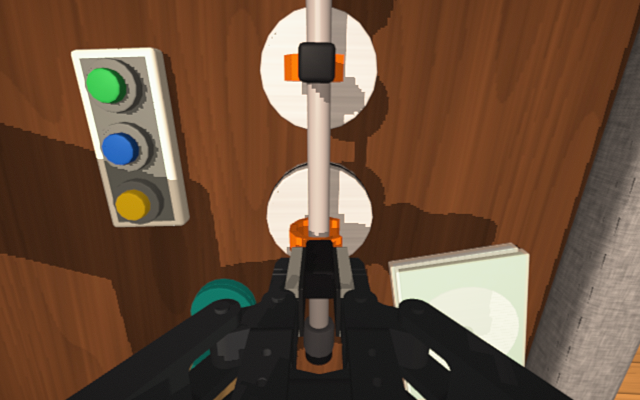

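Call:
carry_out:
  increments:
    - [[0, 0, 0.006, 0, 0, 0], [0, 0, 0.012, 0, 0, 0], [0, 0, 0.019, 0, 0, 0], [0, 0, 0.019, 0, 0, 0]]

```text
clock: 23.43
eef_pos: [597.8, 68.4, 194.6]
tcp_rot: [-3.14, 0.0, 1.636]
contact_force: [0.2, 0.3, -1.1]
opening: 0.15
```

Call:
carry_out:
  increments:
    - [[0, 0, 0.003, 0, 0, 0], [0, 0, 0.004, 0, 0, 0], [0, 0, 0.004, 0, 0, 0]]

```text
clock: 23.68
eef_pos: [598.1, 68.5, 194.3]
tcp_rot: [-3.141, -0.0, 1.636]
contact_force: [-2.0, -0.3, 3.6]
opening: 0.147
```

Call:
carry_out:
  increments:
    - [[0, 0, -0.001, 0, 0, 0], [0, 0, -0.001, 0, 0, 0], [0, 0, -0.001, 0, 0, 0], [0, 0, -0.001, 0, 0, 0]]
  hand: 0.65

```text
clock: 24.02
eef_pos: [598.5, 68.5, 194.1]
tcp_rot: [3.141, -0.0, 1.636]
contact_force: [0.1, -0.1, -0.4]
opening: 0.353
```

Call:
carry_out:
  increments:
    - [[0, 0, -0.04, 0, 0, 0], [0, 0, -0.08, 0, 0, 0], [0, 0, -0.13, 0, 0, 0], [0, 0, -0.18, 0, 0, 0], [0, 0, -0.21, 0, 0, 0]]

```text
clock: 24.43
eef_pos: [599.1, 68.6, 280.2]
tcp_rot: [3.139, -0.0, 1.636]
contact_force: [-0.0, 0.6, -0.3]
opening: 0.349
```

```bash
python3 - <<'E'
from h import *
s=sense();print(s["clock"],s["opening"],s["eef_pos"],s["contact_force"])
f=grab("scene"); cv2.imwrite("pics/k1.png",f["img"][:,:,::-1])
go([424,-40,276],1.636)
E
```

```text
24.4333 0.34874615044831186 [599.08118297  68.55693362 280.20909629] [-0.04895917  0.62872762 -0.3339446 ]
row [-0.2424 -0.4567  0.0127] [ 0.0047 -0.0002  0.0001]
```

View pics/k1.png

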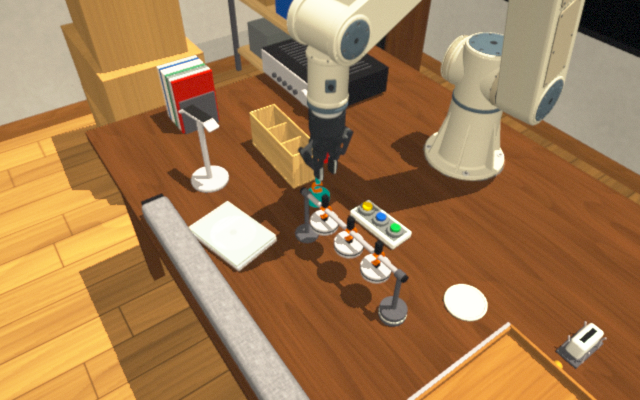

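Call:
carry_out:
  increments:
    - [[-0.02, -0.1, 0, 0, 0, 0], [-0.04, -0.2, 0, 0, 0, 0], [-0.07, -0.3, 0, 0, 0, 0], [-0.09, -0.4, 0, 0, 0, 0], [-0.1, -0.447, 0, 0, 0, 0]]
  hand: 1.0

```text
clock: 24.9
eef_pos: [417.7, 16.1, 276.6]
tcp_rot: [-3.138, 0.0, 1.636]
contact_force: [-0.1, -0.1, 1.8]
opening: -0.001
```

Call:
carry_out:
  increments:
    - [[0, 0, 0, 0, 0, 0], [0, 0, 0, 0, 0, 0], [0, 0, 0, 0, 0, 0]]

```text
clock: 25.15
eef_pos: [423.4, 17.0, 278.2]
tcp_rot: [3.141, -0.0, 1.636]
contact_force: [-0.1, 0.0, -0.1]
opening: 0.003
```

```bash
cat >> h.py <<'E'
def keys(f):
    h=cv2.cvtColor(f["img"],cv2.COLOR_RGB2HSV); P=f["P"]; out={}
    for n,lo,hi in (("green",45,80),("blue",100,125),("yellow",20,34)):
        m=(h[...,0]>=lo)&(h[...,0]<=hi)&(h[...,1]>120)&(h[...,2]>60)&f["ok"]&(P[...,0]>340)&(P[...,0]<520)&(P[...,1]>-60)&(P[...,1]<240)&(P[...,2]>25)&(P[...,2]<60)
        q=P[m]
        if len(q)<10: print(n,len(q)); continue
        zt=np.percentile(q[:,2],70); w=q[abs(q[:,2]-zt)<3]
        print(n,len(q),"mean",w.mean(0).round(1),"box",((w.min(0)+w.max(0))/2).round(1),"size",np.ptp(w,0).round(1),"zt",zt.round(1)); out[n]=w
    m=(P[...,2]>14)&(P[...,2]<60)&(P[...,0]>350)&(P[...,0]<500)&(P[...,1]>-30)&(P[...,1]<220)&f["ok"]
    q=P[m]; print("kp",len(q),cv2.minAreaRect(q[:,:2].astype(np.float32)))
E
python3 - <<'E'
from h import *
s=sense();print(s["clock"],s["opening"],s["eef_pos"],s["tcp_rot"])
f=grab("wrist"); cv2.imwrite("pics/k2.png",f["img"][:,:,::-1]); keys(f)
t=grab("top"); keys(t); crop(t,"k3.png",200,360,150,270,5)
E
```

```text
25.15 0.003235329871732712 [423.43544897  17.00815894 278.15392383] [ 3.14050908e+00 -5.69077047e-05  1.63588794e+00]
green 636 mean [419.2 139.3  44.1] box [419.1 139.6  44. ] size [26.  26.6  4.8] zt 44.5
blue 542 mean [424.2  87.9  44.1] box [424.2  87.6  44.1] size [26.1 26.   4.4] zt 44.6
yellow 513 mean [429.2  36.5  44.1] box [429.5  36.   44.3] size [26.4 27.3  5.1] zt 44.6
kp 10110 ((424.61456298828125, 87.52023315429688), (72.21833038330078, 164.41586303710938), 5.439966201782227)
green 0
blue 0
yellow 0
kp 142 ((420.2749328613281, 117.25116729736328), (70.89810180664062, 102.57825469970703), 5.100214004516602)
```

View pics/k2.png

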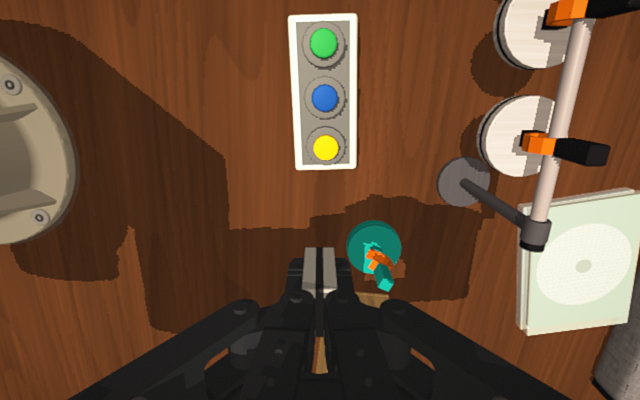

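View pics/k3.png

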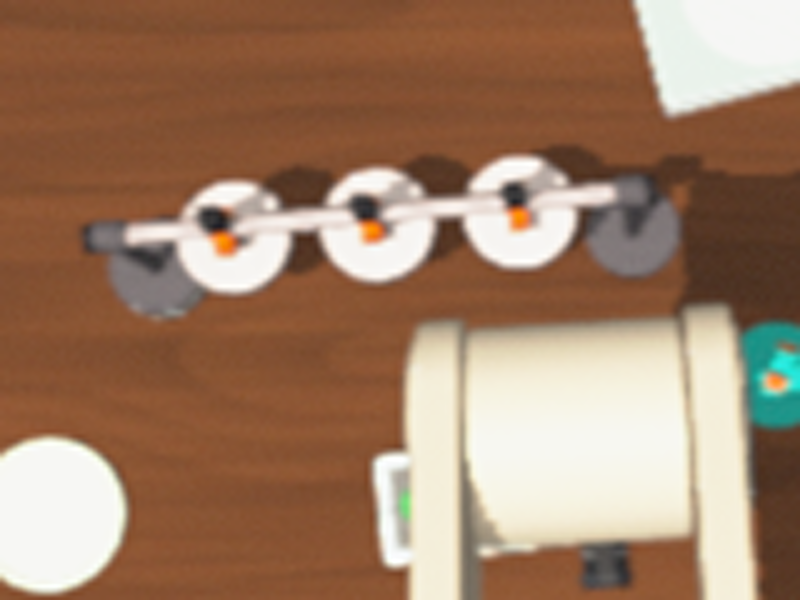

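```bash
python3 - <<'E'
from h import *
go([419.1,139.4,100],1.636)
E
```

```text
row [0.3057 0.0085 0.445 ] [ 0.0003 -0.0001  0.0003]
```

Call:
carry_out:
  increments:
    - [[0.1, 0.003, 0.1, 0, 0, 0], [0.2, 0.006, 0.2, 0, 0, 0], [0.29, 0.008, 0.25, 0, 0, 0], [0.306, 0.008, 0.32, 0, 0, 0], [0.306, 0.008, 0.38, 0, 0, 0]]

```text
clock: 25.67
eef_pos: [419.1, 142.6, 124.9]
tcp_rot: [3.139, -0.001, 1.638]
contact_force: [0.5, 0.1, -0.5]
opening: 0.002
```

Call:
carry_out:
  increments:
    - [[0, 0, 0.03, 0, 0, 0], [0, 0, 0.065, 0, 0, 0], [0, 0, 0.065, 0, 0, 0], [0, 0, 0.065, 0, 0, 0]]

```text
clock: 26.0
eef_pos: [417.8, 139.5, 99.3]
tcp_rot: [-3.14, 0.001, 1.636]
contact_force: [-0.3, 0.3, 0.1]
opening: -0.001
```

```bash
python3 - <<'E'
from h import *
s=sense();print(s["clock"],s["opening"],s["eef_pos"],s["tcp_rot"])
f=grab("wrist"); cv2.imwrite("pics/k4.png",f["img"][:,:,::-1])
go([419.1,139.4,70],1.636)
E
```

```text
26.0 -0.001281792975351362 [417.80269103 139.49447687  99.32299026] [-3.13951423e+00  5.08544714e-04  1.63642702e+00]
row [-0.0005  0.0019  0.0753] [-0.0004  0.0001  0.0003]
```

View pics/k4.png

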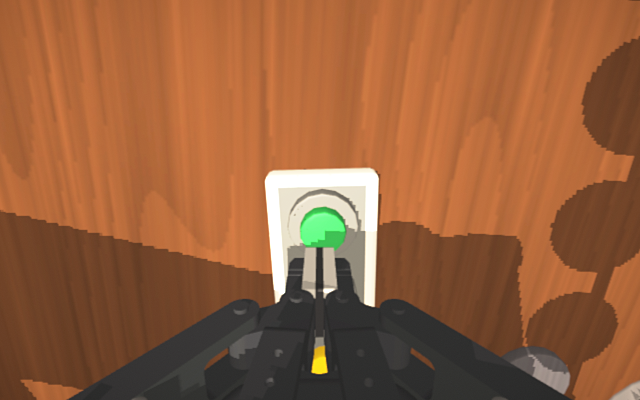

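Call:
carry_out:
  increments:
    - [[0, 0.002, 0.03, 0, 0, 0], [0, 0.002, 0.055, 0, 0, 0], [0, 0.002, 0.073, 0, 0, 0], [0, 0.002, 0.073, 0, 0, 0]]

```text
clock: 26.38
eef_pos: [418.2, 139.1, 70.2]
tcp_rot: [-3.14, 0.0, 1.636]
contact_force: [-0.7, -0.1, -0.1]
opening: -0.001
```

Call:
carry_out:
  increments:
    - [[0, 0, 0.006, 0, 0, 0], [0, 0, 0.012, 0, 0, 0], [0, 0, 0.012, 0, 0, 0]]

```text
clock: 26.63
eef_pos: [418.8, 139.4, 66.1]
tcp_rot: [3.141, -0.0, 1.636]
contact_force: [0.1, -0.7, -0.2]
opening: -0.003
```

```bash
python3 - <<'E'
from h import *
s=sense();print(s["clock"],s["eef_pos"],s["contact_force"])
E
```

```text
26.6333 [418.80343032 139.35045235  66.14162159] [ 0.12720109 -0.74166054 -0.22340519]
```

Call:
carry_out:
  increments:
    - [[0, 0, 0.004, 0, 0, 0], [0, 0, 0.008, 0, 0, 0], [0, 0, 0.012, 0, 0, 0], [0, 0, 0.012, 0, 0, 0]]

```text
clock: 26.97
eef_pos: [418.8, 139.4, 61.3]
tcp_rot: [3.141, -0.0, 1.636]
contact_force: [0.8, -0.9, 3.1]
opening: 0.002
```

Call:
carry_out:
  increments:
    - [[0, 0, 0.003, 0, 0, 0], [0, 0, 0.005, 0, 0, 0], [0, 0, 0.005, 0, 0, 0]]

```text
clock: 27.22
eef_pos: [418.9, 139.4, 59.8]
tcp_rot: [3.141, -0.0, 1.636]
contact_force: [-1.8, -0.6, 13.7]
opening: -0.002
```

Call:
carry_out:
  increments:
    - [[0, 0, 0.001, 0, 0, 0], [0, 0, 0.001, 0, 0, 0]]

```text
clock: 27.38
eef_pos: [418.9, 139.4, 59.7]
tcp_rot: [3.141, -0.0, 1.636]
contact_force: [-2.5, -1.9, 19.1]
opening: -0.001
```

Call:
carry_out:
  increments:
    - [[0, 0, -0.02, 0, 0, 0], [0, 0, -0.05, 0, 0, 0], [0, 0, -0.08, 0, 0, 0], [0, 0, -0.1, 0, 0, 0], [0, 0, -0.1, 0, 0, 0]]

```text
clock: 27.8
eef_pos: [419.3, 139.6, 100.1]
tcp_rot: [3.14, -0.001, 1.636]
contact_force: [0.6, -0.0, -0.1]
opening: 0.004
```

```bash
python3 - <<'E'
from h import *
s=sense();print(s["clock"],s["eef_pos"],s["contact_force"])
f=grab("wrist"); cv2.imwrite("pics/k5.png",f["img"][:,:,::-1]); keys(f)
go([424.3,87.7,100],1.636)
E
```

```text
27.8 [419.30645272 139.57674985 100.11863077] [ 0.61952413 -0.04968707 -0.05675041]
green 1481 mean [419.1 141.9  44.1] box [419.  142.   43.9] size [26.7 23.9  4.6] zt 44.5
blue 0
yellow 344 mean [425.7  42.2  44.2] box [426.1  42.   43.8] size [10.4 16.7  4.5] zt 44.4
kp 10958 ((422.8916320800781, 102.00309753417969), (72.28366088867188, 136.7330780029297), 5.392019748687744)
row [-0.13    0.0048 -0.0015] [ 0.0013 -0.0004  0.    ]
```

Green pressed home (59.7 mm, 19 N) and back up at 44 mm, pad not moved. Blue next.

Call:
carry_out:
  increments:
    - [[-0.05, 0.003, 0, 0, 0, 0], [-0.1, 0.005, 0, 0, 0, 0], [-0.13, 0.005, 0, 0, 0, 0], [-0.13, 0.005, 0, 0, 0, 0], [-0.13, 0.005, 0, 0, 0, 0]]

```text
clock: 28.27
eef_pos: [423.6, 87.2, 98.3]
tcp_rot: [-3.141, -0.0, 1.634]
contact_force: [0.3, 0.1, -1.0]
opening: 0.003
```

```bash
python3 - <<'E'
from h import *
s=sense();print(s["clock"],s["eef_pos"],s["contact_force"])
f=grab("wrist"); cv2.imwrite("pics/k6.png",f["img"][:,:,::-1]); keys(f)
go([424.3,87.7,66],1.636)
E
```

```text
28.2667 [423.60921046  87.2397762   98.3498848 ] [ 0.30762818  0.09784105 -0.95593387]
green 1920 mean [419.3 140.3  44.1] box [419.2 140.2  43.8] size [26.4 26.7  4.5] zt 44.6
blue 1529 mean [423.9  90.4  44.1] box [424.   90.6  44.1] size [26.  22.8  5.2] zt 44.5
yellow 0
kp 20891 ((423.6959533691406, 94.09854125976562), (72.23368072509766, 151.38519287109375), 5.457254409790039)
row [-0.      0.0015  0.0812] [-0.0006 -0.0001 -0.0008]
```

View pics/k6.png

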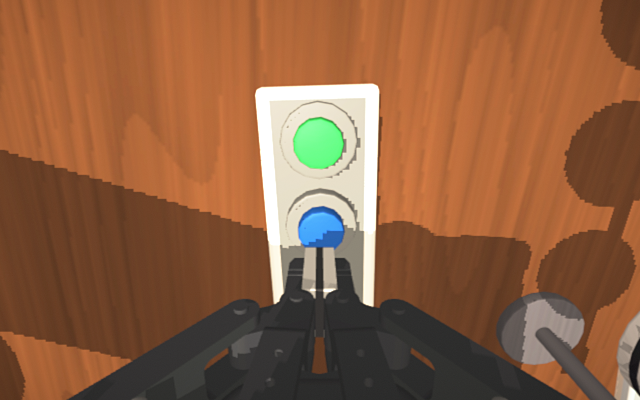

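Call:
carry_out:
  increments:
    - [[0, 0.001, 0.03, 0, 0, 0], [0, 0.001, 0.055, 0, 0, 0], [0, 0.001, 0.075, 0, 0, 0], [0, 0.001, 0.082, 0, 0, 0], [0, 0.001, 0.082, 0, 0, 0]]

```text
clock: 28.73
eef_pos: [423.8, 88.0, 65.4]
tcp_rot: [-3.14, 0.0, 1.637]
contact_force: [-2.1, 0.4, 1.3]
opening: -0.0
```

Call:
carry_out:
  increments:
    - [[0, 0, 0.004, 0, 0, 0], [0, 0, 0.008, 0, 0, 0], [0, 0, 0.012, 0, 0, 0], [0, 0, 0.012, 0, 0, 0]]

```text
clock: 29.07
eef_pos: [424.4, 87.7, 61.4]
tcp_rot: [3.141, -0.0, 1.636]
contact_force: [-1.3, 1.4, 3.4]
opening: -0.003
```

Call:
carry_out:
  increments:
    - [[0, 0, 0.003, 0, 0, 0], [0, 0, 0.005, 0, 0, 0], [0, 0, 0.005, 0, 0, 0]]

```text
clock: 29.32
eef_pos: [424.5, 87.7, 59.8]
tcp_rot: [3.141, -0.0, 1.636]
contact_force: [-3.6, 1.6, 13.1]
opening: 0.007
```

Call:
carry_out:
  increments:
    - [[0, 0, 0.001, 0, 0, 0], [0, 0, 0.001, 0, 0, 0]]

```text
clock: 29.48
eef_pos: [424.5, 87.7, 59.7]
tcp_rot: [3.141, -0.0, 1.636]
contact_force: [-5.5, 1.9, 18.9]
opening: -0.0
```

Call:
carry_out:
  increments:
    - [[0, 0, -0.02, 0, 0, 0], [0, 0, -0.05, 0, 0, 0], [0, 0, -0.08, 0, 0, 0], [0, 0, -0.1, 0, 0, 0], [0, 0, -0.1, 0, 0, 0]]

```text
clock: 29.9
eef_pos: [425.5, 87.7, 100.3]
tcp_rot: [3.139, -0.0, 1.636]
contact_force: [0.2, -1.1, 0.3]
opening: -0.005
```

```bash
python3 - <<'E'
from h import *
s=sense();print(s["clock"],s["eef_pos"],s["contact_force"])
go([429.4,36.3,100],1.636)
E
```

```text
29.9 [425.51634538  87.67012351 100.27463728] [ 0.21708838 -1.12752254  0.28343189]
row [-0.1288  0.0013  0.0007] [ 0.0028 -0.0002  0.0001]
```

Call:
carry_out:
  increments:
    - [[-0.05, 0.002, 0, 0, 0, 0], [-0.1, 0.003, 0, 0, 0, 0], [-0.129, 0.004, 0, 0, 0, 0], [-0.129, 0.004, 0, 0, 0, 0], [-0.129, 0.004, 0, 0, 0, 0]]

```text
clock: 30.32
eef_pos: [429.2, 35.9, 98.6]
tcp_rot: [-3.141, -0.0, 1.634]
contact_force: [0.4, 0.8, -0.1]
opening: -0.0
```

```bash
python3 - <<'E'
from h import *
s=sense();print(s["clock"],s["eef_pos"],s["contact_force"])
f=grab("wrist"); cv2.imwrite("pics/k7.png",f["img"][:,:,::-1]); keys(f)
go([429.4,36.3,66],1.636)
E
```

```text
30.3167 [429.2393569   35.86208834  98.55497704] [ 0.40689735  0.82296589 -0.14291901]
green 2336 mean [420.  139.3  44. ] box [418.9 139.6  43.9] size [26.5 26.7  4.9] zt 44.5
blue 1975 mean [423.9  88.7  44.1] box [423.8  88.4  44. ] size [26.5 26.4  5. ] zt 44.5
yellow 1571 mean [428.8  38.7  44.1] box [428.8  38.7  43.8] size [26.6 23.6  4.6] zt 44.4
kp 30455 ((424.3826599121094, 84.71817779541016), (72.37096405029297, 155.69540405273438), 5.485255718231201)
row [0.     0.0006 0.0814] [-0.0004 -0.0001 -0.0009]
```

View pics/k7.png

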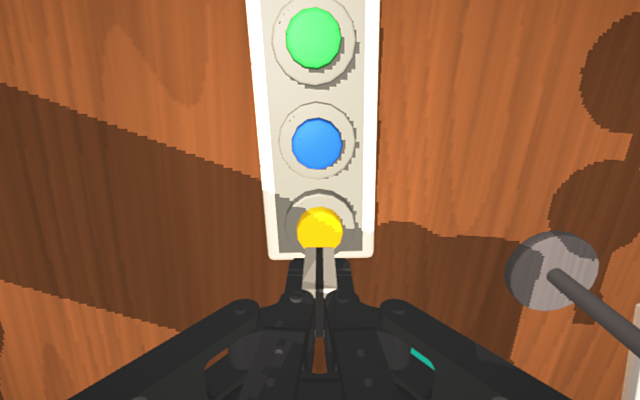

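Call:
carry_out:
  increments:
    - [[0, 0, 0.03, 0, 0, 0], [0, 0, 0.055, 0, 0, 0], [0, 0, 0.075, 0, 0, 0], [0, 0, 0.082, 0, 0, 0], [0, 0, 0.082, 0, 0, 0]]

```text
clock: 30.78
eef_pos: [428.8, 36.6, 65.5]
tcp_rot: [-3.14, -0.0, 1.637]
contact_force: [-1.2, 0.1, 2.1]
opening: -0.001
```

Call:
carry_out:
  increments:
    - [[0, 0, 0.004, 0, 0, 0], [0, 0, 0.008, 0, 0, 0], [0, 0, 0.012, 0, 0, 0], [0, 0, 0.012, 0, 0, 0]]

```text
clock: 31.12
eef_pos: [429.4, 36.3, 61.4]
tcp_rot: [3.141, -0.0, 1.636]
contact_force: [-0.6, 2.2, 2.8]
opening: 0.003
```

Call:
carry_out:
  increments:
    - [[0, 0, 0.003, 0, 0, 0], [0, 0, 0.005, 0, 0, 0], [0, 0, 0.006, 0, 0, 0], [0, 0, 0.006, 0, 0, 0]]

```text
clock: 31.45
eef_pos: [429.5, 36.3, 59.7]
tcp_rot: [3.141, -0.0, 1.636]
contact_force: [-5.8, 2.3, 19.5]
opening: 0.001
```

Call:
carry_out:
  increments:
    - [[0, 0, -0.02, 0, 0, 0], [0, 0, -0.05, 0, 0, 0], [0, 0, -0.08, 0, 0, 0], [0, 0, -0.12, 0, 0, 0], [0, 0, -0.16, 0, 0, 0]]

```text
clock: 31.87
eef_pos: [429.3, 36.0, 123.5]
tcp_rot: [3.142, 0.0, 1.636]
contact_force: [0.2, -0.5, 0.9]
opening: -0.003
```

```bash
python3 - <<'E'
from h import *
s=sense();print(s["clock"],s["eef_pos"],s["contact_force"])
go([380,-150,300],1.3)
E
```

```text
31.8667 [429.33603536  35.97981753 123.49330051] [ 0.17341408 -0.47554679  0.90626674]
row [-0.456  -0.1534 -0.4411] [1.00e-04 3.00e-04 3.21e-01]
```

Retreat clear of everything, then final check.

Call:
carry_out:
  increments:
    - [[0, 0, -0.1, 0, 0, 0], [0, 0, -0.2, 0, 0, 0], [-0.05, -0.02, -0.3, 0, 0, 0], [-0.12, -0.05, -0.38, 0, 0, 0], [-0.2, -0.08, -0.44, 0, 0, 0]]

```text
clock: 32.28
eef_pos: [404.5, -41.4, 298.2]
tcp_rot: [3.138, 0.001, 1.638]
contact_force: [0.5, -1.0, 0.1]
opening: 0.003
```

Call:
carry_out:
  increments:
    - [[-0.1, -0.03, 0, 0, 0, 0], [-0.2, -0.06, 0, 0, 0, 0], [-0.3, -0.1, 0, 0, 0, 0], [-0.35, -0.13, 0, 0, 0, 0], [-0.35, -0.13, 0, 0, 0, 0]]

```text
clock: 32.7
eef_pos: [359.6, -187.8, 295.5]
tcp_rot: [-3.141, 0.002, 1.632]
contact_force: [-0.1, 0.4, 0.5]
opening: 0.0
```

Call:
carry_out:
  increments:
    - [[0, 0, 0, 0, 0, 0], [0, 0, 0, 0, 0, 0], [0, 0, 0, 0, 0, 0], [0, 0, 0, 0, 0, 0], [0, 0, 0, 0, 0, 0]]

```text
clock: 33.12
eef_pos: [361.7, -183.3, 295.2]
tcp_rot: [3.142, -0.0, 1.638]
contact_force: [0.0, 0.6, 0.6]
opening: -0.002
```

```bash
python3 - <<'E'
from h import *
s=sense();print(s["clock"],s["eef_pos"],s["contact_force"])
f=grab("scene"); crop(f,"l1.png",220,440,90,330,3)
t=grab("top"); cv2.imwrite("pics/l2.png",t["img"][:,:,::-1]); caddy(t); keys(t); keys(f)
for n in ("headset_stand","coaster"): print(n,[(d["point"],d["confidence"]) for d in nets.tip_of(n,"top")][:1])
P=t["P"]
for y in (248,158,68):
    m=(P[...,2]>100)&(P[...,2]<125)&(abs(P[...,1]-y)<42)&(P[...,0]>540)&(P[...,0]<650); q=P[m]; print(y,len(q),q.mean(0).round(1),cv2.minAreaRect(q[:,:2].astype(np.float32)),np.percentile(q[:,2],[10,90]))
    m=(P[...,2]>180)&(P[...,2]<205)&(abs(P[...,1]-y)<42)&(P[...,0]>540)&(P[...,0]<650); q=P[m]; print(" tab",len(q),q.mean(0).round(1))
E
```

```text
33.1167 [ 361.66631884 -183.34522543  295.22502015] [0.0072684  0.59656448 0.60330746]
rim 229 ((484.93072509765625, -301.33184814453125), (256.8856201171875, 87.34307098388672), 88.67832946777344) 118.63779488040372
green 44 mean [419.6 139.   44.8] box [418.4 139.3  44.9] size [22.8 19.2  5.5] zt 44.8
blue 45 mean [424.2  87.6  44.2] box [423.7  87.5  44.5] size [22.5 19.8  5.8] zt 44.4
yellow 56 mean [428.2  36.1  44.1] box [429.   36.9  44.5] size [22.6 22.9  5.7] zt 44.6
kp 1067 ((423.6347351074219, 86.83110809326172), (71.95696258544922, 163.9662322998047), 5.470539569854736)
green 73 mean [422.9 142.6  44.2] box [423.  142.5  44.3] size [22.6 24.3  5.8] zt 44.3
blue 67 mean [426.9  92.3  44.1] box [426.8  91.8  44.4] size [22.1 26.2  5.6] zt 44.5
yellow 81 mean [431.3  39.8  44.1] box [430.5  39.8  44.3] size [23.8 23.6  5.7] zt 44.3
kp 1256 ((424.08062744140625, 90.68074035644531), (77.14293670654297, 166.70516967773438), 5.295400619506836)
headset_stand [([712.0, -342.7, -3.3], 0.6)]
coaster [([422.6, 393.0, 2.0], 0.91)]
248 272 [581.5 245.6 113.5] ((584.8430786132812, 248.07876586914062), (68.1287612915039, 67.60041046142578), 89.29133605957031) [108.90339522 117.6040595 ]
 tab 25 [585.  247.6 191.3]
158 269 [587.8 156.1 113.5] ((591.0363159179688, 156.57376098632812), (65.71131896972656, 67.95877838134766), 78.2449951171875) [109.95859973 117.67136896]
 tab 28 [590.5 157.5 190.3]
68 276 [593.9  66.4 113.8] ((596.404052734375, 66.3612060546875), (66.23258209228516, 68.09171295166016), 89.40817260742188) [109.80924071 118.05212973]
 tab 21 [596.   67.8 191.6]
```

View pics/l1.png

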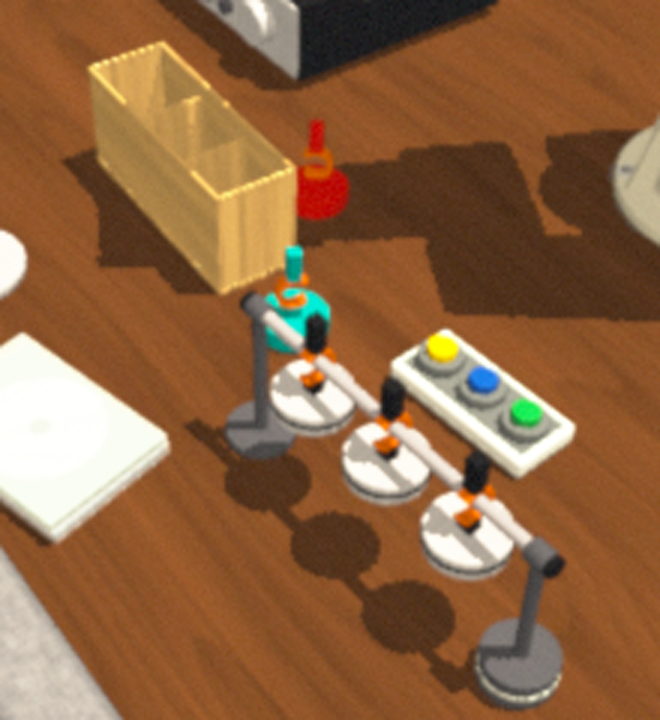

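View pics/l2.png

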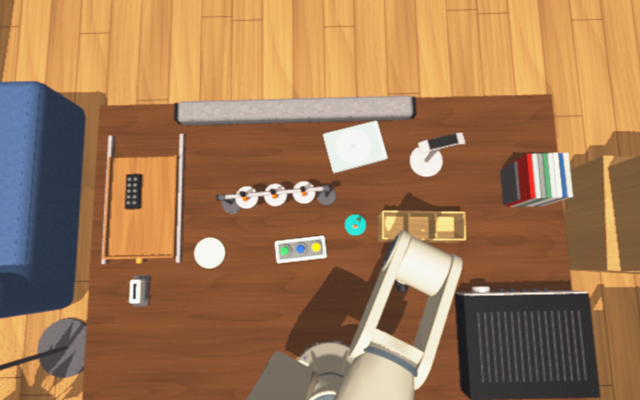

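```bash
python3 -c "
from rig import r
print(r.sign_off())"
```

```text
the job is handed in; nothing more can be done
None
```

All three lamps are hanging on the rod, the keys were pressed in order, and I handed the job in at about 33 s on the robot's clock. `sign_off` gave no verdict.

**Lamps:** I took the three black-tab lamps out of the caddy and slid each onto the rod through its hook gap. The last pictures show them about 90 mm apart, which leaves roughly 20 mm between pucks. Each tab sits directly above its puck, within the camera's accuracy.

**Keys:** I pressed green, then blue, then yellow, each until it hit a firm stop at about 19 N, with some 6 mm of travel. All three were back up at about 44 mm, and the controller had not moved.

**Everything else:**
- The caddy stands empty where it was.
- The coaster measured in the same place.
- The headset stand's last reading was about 4 mm off the first, which is within the network's error.
- The game cases and the red and turquoise look-alikes look unmoved in the pictures, but I did not measure them.

**Odd readings:** A brief 34 N upward force showed on the first descent into the caddy. The cause is unclear, the two slower descents did not show it, and the caddy did not shift. My scene-camera positions for the keys differ by 3–5 mm from the top and wrist cameras, which agree with each other.

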